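# Grade flanged bushes in a covered step gauge

## Task

Prise open the clear cover of the gauge case with the orange-handled scraper, stand it wide open, and grade the brass flanged bushes lying nearby: try each one in the gauge from the smallest bore upward and leave it fully home, flush, in the first bore that it enters; a bush too big even for the largest bore goes into the red reject tray. When all bushes are graded shut the cover completely, and see that the scraper is back on its black mat, lying along the middle of it.

Things in the scene. Friction and masses are not known exactly. Their poses are not given: they have to be found in the camera images.
- gauge_case: gauge case, fixed: blue base 134 x 188 mm carrying an aluminium gauge plate 126 x 180 mm (from 68 mm in front of the origin to 58 mm behind it) whose top face is 24 mm above the table; origin at the centre of its underside. Its own -x is the front (pry slot), +x the hinge side; the three bores lie in a row along its y, the smallest toward +y. With the cover shut it is 50 mm high
- bore_1 (a point): centre of the smallest of the three bores of the gauge plate, marked by 1 black dot toward the front edge; the point lies level with the plate's top face, 24 mm above the table. The bore is 40 mm in diameter and 8 mm deep with a flat floor, so a bush fully home in it has its flange flush with the plate; z axis up
- bore_2 (a point): centre of the middle one of the three bores of the gauge plate, marked by 2 black dots toward the front edge; the point lies level with the plate's top face, 24 mm above the table. The bore is 46 mm in diameter and 8 mm deep with a flat floor, so a bush fully home in it has its flange flush with the plate; z axis up
- bore_3 (a point): centre of the largest of the three bores of the gauge plate, marked by 3 black dots toward the front edge; the point lies level with the plate's top face, 24 mm above the table. The bore is 52 mm in diameter and 8 mm deep with a flat floor, so a bush fully home in it has its flange flush with the plate; z axis up
- cover (a joint): angle of the clear cover in rad: 0 shut, 1.75 fully open (about 100 degrees, leaning back). It turns about the case's y axis through cover_origin, 56 mm behind the case's centre and 25 mm above the table. A stiff friction hinge (0.25 N m, about 3 N at the front edge) keeps it at whatever angle it is left
- cover_origin (a point): the clear cover, an upturned shallow box 104 mm from hinge to front, 184 mm wide, walls and top 4 mm thick. This point is the middle of its hinge axis, its axes turn with the cover, which reaches along their -x. Shut, its top face is 25 mm and the underside of its top 21 mm above the hinge axis, and nothing on it can be gripped. A bush not fully home keeps it from shutting. A notch 52 mm wide in the middle of the front wall
- pry_slot (a point): mouth of the pry slot, in the middle of the shut cover's front: 52 mm wide, from the plate's top (24 mm above the table) to the bottom of the 4 mm front wall (33 mm). The point lies at mid-height on the wall's outer face, 48 mm in front of the case's centre; the plate's 20 mm ledge lies before it. A blade goes in level along case +x and lifts the wall. Stays with the case
- cover_edge (a point): middle of the bottom of the cover's front wall at the notch, 102 mm from the hinge axis and 8 mm above it when shut; moves with the cover
- scraper: stiff scraper with an orange handle, loose, 120 g, lying level; origin on the underside of the handle at its middle, x along it toward the blade, z up. Handle a slab with flat upright sides, 94 mm long (x = -47 to +47 mm), 34 mm wide (y), 26 mm tall; the flat steel blade, 18 mm wide (y) and 2 mm thick, runs level 13 mm above the underside and ends at x = +107 mm (dull edge)
- tool_mat: thin black rubber mat, fixed, 200 x 60 mm, 4 mm thick, long axis x, origin at the centre of its underside; the scraper lies along it, blade toward its +x, handle middle 30 mm short of the mat centre
- reject_tray: small open red tray, fixed, 86 x 86 mm, 22 mm high, walls and floor 4 mm; origin at the centre of its underside
- bush_1: brass-coloured flanged bush, loose, standing on its flange (z up): round flange 8 mm thick with a hub 24 mm in diameter and 18 mm tall on top, 26 mm tall in all, 110 g; origin at the centre of the underside. Flange 37, 43, 49 or 55 mm across, different on each bush; not marked, to be found with the gauge. May be absent
- bush_2: brass-coloured flanged bush, loose, standing on its flange (z up): round flange 8 mm thick with a hub 24 mm in diameter and 18 mm tall on top, 26 mm tall in all, 110 g; origin at the centre of the underside. Flange 37, 43, 49 or 55 mm across, different on each bush; not marked, to be found with the gauge. May be absent
- bush_3: brass-coloured flanged bush, loose, standing on its flange (z up): round flange 8 mm thick with a hub 24 mm in diameter and 18 mm tall on top, 26 mm tall in all, 110 g; origin at the centre of the underside. Flange 37, 43, 49 or 55 mm across, different on each bush; not marked, to be found with the gauge. May be absent
- bush_4: brass-coloured flanged bush, loose, standing on its flange (z up): round flange 8 mm thick with a hub 24 mm in diameter and 18 mm tall on top, 26 mm tall in all, 110 g; origin at the centre of the underside. Flange 37, 43, 49 or 55 mm across, different on each bush; not marked, to be found with the gauge. May be absent
Mind the look-alikes: they are no part of the job. What is shaped like the bush_4 but purple is not meant.

How it is judged:
By the outcome, as a careful person would: the job done as asked, in the order asked, and still so for the second after the job is handed in, with the robot touching nothing.
Of bush_1, bush_2, bush_3, bush_4 only 3 to 4 are there at a start; the rules pass over those that are not, and their reading is None.
At some moment in a run one of bush_1, bush_2, bush_3, bush_4, scraper may be knocked a few centimetres aside while the robot is not near it.
Once in a run the grip may slacken for a moment while it holds something.
It also fails if it takes over 210 s, if anything falls off the work surface, if the arm or the gripper's body presses on something with over 40 N, if the wrist force passes 120 N, or if a joint passes its speed limit or range.

## Robot

A 6-joint arm with a two-finger parallel gripper is mounted at the origin on the work surface; the furniture and walls round the work are solid. World frame = base frame: x ahead of the robot, y to its left, z up, the work surface at z = 0. Lengths are in mm, angles in rad, forces in N, time in s.
With the tool pointing down it reaches from about 300 to 775 mm from the base axis. Payload 14.6 kg.
Tool frame: the origin (TCP) lies at the very end of the fingers, on their centre line; the grasp point (between the pads) lies 19 mm behind it; z points along the fingers, y is the line along which they close (so a half turn about z gives the same grasp; the last joint's range is limited). The gripper opens to 94 mm and grips with 3 to 60 N. Pads are 16 mm wide; open, the fingers measure 119 mm over their backs; the gripper's body (75 mm by 177 mm) begins 78 mm behind the grasp point.
Start: joints at [1.15, 0.3, 1.521, -0, 1.321, -0.067], TCP at [190.553, 515.925, 205.446] pointing down, gripper open.
Joint ranges: [-3.03, 3.03], [-0.79, 2.21], [0.23, 2.52], [-1.04, 4.18], [0, 3.07], [-2.55, 2.55]. Speed limits (rad/s): [2.22, 2.22, 2.57, 3.14, 3.14, 3.14].

## Interface

Orientations are given as [roll, pitch, yaw] about the fixed x, y, z axes, in that order (R = Rz(yaw) Ry(pitch) Rx(roll)).
In Python, from cell import manip gives the robot as it stands. The module is installed in compiled form; this text tells all that it offers.
- The arm moves only by the shell command python3 -m inch 'ROWS' [FORCE]. ROWS is JSON, a list of rows, each an object of numbers: "gripper": the opening, from 0 (shut) to 1 (fully open); "dx", "dy", "dz": the shift along the world's x, y, z in m; "wx", "wy", "wz": the turn, a rotation vector about the world's x, y, z in degrees. A call has exactly 5 rows; each row is the pose to reach, as a shift and turn from the pose commanded when the call began; what a row does not reach only later rows make up. A row lasts 1/12 s, in which the tool goes at most 41.7 mm and 7.16 degrees, less where a joint would pass 70% of its speed; a pose out of reach is approached as far as the arm can. A call with a gripper value outside its range is refused whole. The fingers move at their own pace and stop on an object; FORCE is the grip in N (left out, the last holds). Time passes only in rows, so rows that repeat a pose let the fingers close, or fill a call up. It gives the time, the measured TCP pose, the force, the opening and the grip force at its end, in the units of the state.
- manip.read_state(): the state, without advancing time (a new reading comes with each control period).
- manip.camera(name): name is "side" or "top" or "wrist"; returns the picture (420x560x3 uint8, blue, green, red); there is no depth.
- manip.camera_info(name): a dict with "camera_matrix" (3x3 intrinsics, pixels), "R" (3x3) and "t" (3): a world point X has camera coordinates R X + t; the wrist camera has in their place "tool_from_camera" (4x4, takes a point from camera to tool coordinates, whose origin is the TCP and whose axes are the flange's). Camera axes: x right, y down, z forward; pixel columns grow to the right and rows downward; lengths in mm; the calibration is good to about 2 mm. The wrist camera is an equidistant fisheye: a pixel r from the principal point sees the ray r / f radians off the axis. A picture is of the moment at which its call begins: read the wrist's pose just before it. camera_info takes no time and is no camera call.
- manip.sign_off(): hands the job in; it is judged then, once.
The state is a dict: "clock": time; "joints": joint angles; "qd": joint speeds; "effort": joint torques, N m; "eef_pos": TCP position; "eef_rot": TCP orientation; "wrist_force": force on the tool from outside, world axes, zero at the start; "moment": the same for the moment, N m; "finger_gap": finger opening in mm; "finger_force": force on a finger pad.
Only numpy, scipy, OpenCV 4.12 (cv2) and the standard library are available. Lean on these libraries where they do the work, as an engineer would, in place of code of your own. Each camera call takes 0.05 s, during which the arm holds its last target. There are 200 camera calls.

## Working session

There is one attempt and no reset: what is moved stays moved. The work goes in short steps, Python scripts to look and compute and a shell command to move; the robot and the scene stay as the last step left them, time stands still between calls to the robot, and variables do not carry over. Pictures are saved under pics/ and viewed, at most 14 in all, crops included, and the job is handed in when it is done.

```bash
mkdir -p pics; python3 - <<'E'
from cell import manip
import cv2,numpy as np
s=manip.read_state();print(s)
for n in("top","side"):
    im=manip.camera(n);cv2.imwrite(f"pics/{n}0.png",im);i=manip.camera_info(n);print(n,i)
print(manip.camera_info("wrist"))
E
```

```text
{'clock': 0.0, 'joints': array([ 1.15040307e+00,  3.00463643e-01,  1.52159587e+00,  7.64803572e-06,
        1.32068318e+00, -6.66068816e-02]), 'qd': array([-0.00200084, -0.00111281,  0.00014215,  0.00068321, -0.0003961 ,
        0.00059688]), 'effort': array([-7.35697677e-05, -5.31809020e+01, -3.52737021e+01,  7.09070452e-02,
        2.44987925e-02, -3.48850813e-05]), 'eef_pos': array([190.44487784, 515.69347738, 204.88416139]), 'eef_rot': array([-3.14044565e+00, -8.39355519e-05,  2.78780433e+00]), 'wrist_force': array([-0.2203564 ,  0.10774808,  0.15539212]), 'moment': array([0.01006239, 0.02807376, 0.02507249]), 'finger_force': 0.0, 'finger_gap': 94.13113149525003}
top {'camera_matrix': array([[421.16935352,   0.        , 280.33475429],
       [  0.        , 421.16935352, 207.01017934],
       [  0.        ,   0.        ,   1.        ]]), 'R': array([[-0.02011795, -0.9996723 ,  0.01582915],
       [-0.98698231,  0.01733078, -0.15989235],
       [ 0.15956562, -0.0188398 , -0.98700754]]), 't': array([148.40447198, 553.81699106, 815.06728386])}
side {'camera_matrix': array([[481.96367
[... 182 characters left out ...]
548156],
       [-0.10344239, -0.32588328, -0.93973388],
       [ 0.32717873,  0.8810752 , -0.34155609]]), 't': array([-446.38453725,  176.23694255,  731.96764891])}
{'camera_matrix': array([[325.1922621 ,   0.        , 276.21013973],
       [  0.        , 325.1922621 , 215.10363153],
       [  0.        ,   0.        ,   1.        ]]), 'tool_from_camera': array([[-1.08637994e-04, -9.66516756e-01, -2.56603486e-01,
         7.51728525e+01],
       [ 9.99999933e-01, -1.94886654e-04,  3.10686463e-04,
         6.98342235e-01],
       [-3.50292267e-04, -2.56603435e-01,  9.66516712e-01,
        -1.79436291e+02],
       [ 0.00000000e+00,  0.00000000e+00,  0.00000000e+00,
         1.00000000e+00]])}
```

View pics/top0.png

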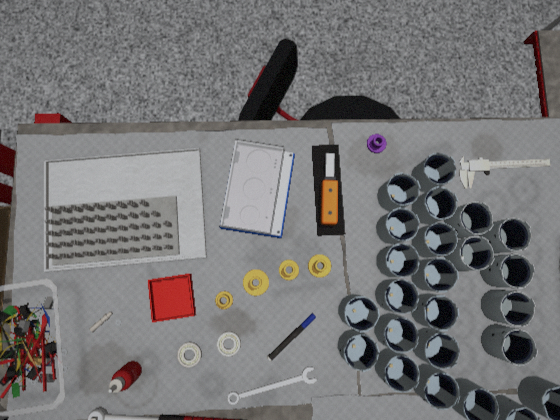

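View pics/side0.png

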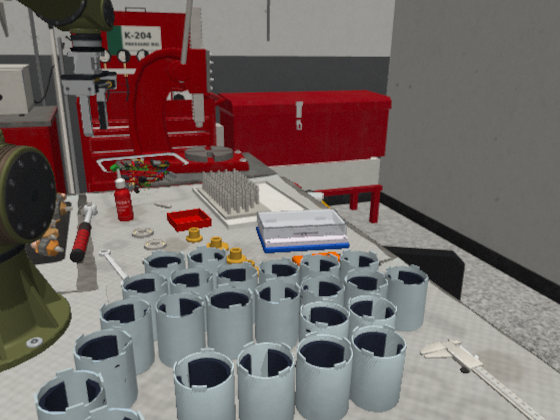

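```bash
cat > h.py <<'E'
from cell import manip
import cv2,numpy as np
from scipy.spatial.transform import Rotation as Ro
def ray(n,px):
    i=manip.camera_info(n);K=i["camera_matrix"]
    d=np.linalg.inv(K)@[px[0],px[1],1.]
    R=np.array(i["R"]);return -R.T@i["t"],R.T@d
def onplane(n,px,z):
    o,d=ray(n,px);return o+d*(z-o[2])/d[2]
def proj(n,X):
    i=manip.camera_info(n);c=i["R"]@np.array(X,float)+i["t"];p=i["camera_matrix"]@c;return p[:2]/p[2]
def wpose():
    s=manip.read_state();return Ro.from_euler("xyz",s["eef_rot"]).as_matrix(),np.array(s["eef_pos"])
def wray(px,pose):
    i=manip.camera_info("wrist");K=i["camera_matrix"];T=i["tool_from_camera"]
    v=(np.array(px,float)-K[:2,2])/K[0,0];r=np.hypot(*v)
    d=np.r_[v/r*np.sin(r),np.cos(r)] if r>0 else np.r_[0,0,1.]
    R,t=pose;return R@T[:3,3]+t,R@T[:3,:3]@d
def wplane(px,pose,z):
    o,d=wray(px,pose);return o+d*(z-o[2])/d[2]
def wproj(X,pose):
    i=manip.camera_info("wrist");K=i["camera_matrix"];T=i["tool_from_camera"];R,t=pose
    c=T[:3,:3].T@(R.T@(np.array(X,float)-t)-T[:3,3]);a=np.arctan2(np.hypot(c[0],c[1]),c[2])
    return K[:2,2]+K[0,0]*a*c[:2]/np.hypot(c[0],c[1])
def mask(im,lo,hi,a=15):
    h=cv2.cvtColor(im,cv2.COLOR_BGR2HSV);m=cv2.inRange(h,np.array(lo),np.array(hi))
    n,l,st,ce=cv2.connectedComponentsWithStats(m)
    return m,[(l==k,st[k],ce[k]) for k in range(1,n) if st[k][4]>=a]
E
python3 - <<'E'
from h import *
im=cv2.imread("pics/top0.png")
for nm,lo,hi,z in(("yellow",(20,90,90),(32,255,255),8),("orange",(8,150,120),(19,255,255),26),("blue",(100,120,80),(130,255,255),10),("red",(0,150,80),(5,255,255),22),):
    for m,st,ce in mask(im,lo,hi,20)[1]:
        c=(m*255).astype(np.uint8);r=cv2.minAreaRect(cv2.findNonZero(c))
        print(nm,st,ce.round(1),"rect",np.round(r[0],1),np.round(r[1],1),round(r[2]),onplane("top",ce,z).round(1))
c=im[110:340,130:410];cv2.imwrite("pics/c1.png",cv2.resize(c,None,fx=2.6,fy=2.6,interpolation=cv2.INTER_CUBIC))
E
```

```text
yellow [308 255  23  22 357] [319.5 265.3] rect [319.  265.5] [21. 22.] 90 [438.1  58.4   8. ]
yellow [279 260  20  20 272] [288.7 269.4] rect [288.5 269.5] [19. 19.] 90 [430.8 122.6   8. ]
yellow [243 270  26  26 486] [255.7 282.1] rect [255.5 282.5] [25. 25.] 90 [406.4 191.2   8. ]
yellow [215 291  18  18 205] [223.9 299.6] rect [223.8 299.8] [16.3 17. ] 45 [372.3 256.7   8. ]
yellow [  5 314  11   7  26] [ 10.5 317. ] rect [ 10.1 317.2] [ 2.2 11.6] 63 [347.1 686.    8. ]
yellow [  1 344  13  12  25] [  6.9 348.5] rect [  6.5 348.9] [ 2.4 16.3] 50 [286.1 688.3   8. ]
yellow [ 16 359   5  12  30] [ 17.8 363.9] rect [ 18.1 364.6] [ 3.4 11.1] 6 [256.2 664.4   8. ]
orange [322 180  16  44 659] [329.6 201.8] rect [329.5 201.5] [43. 15.] 90 [568.6  34.5  26. ]
blue [220 154  75  84 200] [270.7 211.8] rect [274.3 207.8] [ 49.5 103.9] 45 [551.9 157.9  10. ]
blue [ 42 306   8  17  30] [ 46.1 315.1] rect [ 45.8 313.7] [17.1  2.4] 69 [349.4 614.1  10. ]
blue [302 314  13  14  89] [307.9 320.6] rect [308.  320.5] [ 4.9 16.3] 45 [327.2  85.9  10. ]
red [ 34 114  26   9 122] [ 47.4 118.1] rect [ 46.5 118. ] [ 8. 25.] 90 [761.8 633.   22. ]
red [ 148  274   46   48 1755] [171.1 297.4] rect [170.4 297.5] [42.4 43.8] 82 [379.6 361.   22. ]
red [ 41 315   6  11  28] [ 43.4 320.8] rect [ 43.9 320.3] [ 4.4 10.2] 8 [339.5 612.4  22. ]
red [ 25 330  19  31 137] [ 36.  341.8] rect [ 34. 345.] [30. 18.] 90 [299.6 624.1  22. ]
red [ 29 349   9   8  32] [ 33.1 352. ] rect [ 33.  352.5] [7. 8.] 90 [280.4 628.4  22. ]
red [ 52 362   3  17  26] [ 52.8 370. ] rect [ 52.8 370. ] [16.1  1.7] 85 [245.8 587.8  22. ]
red [ 41 366   4  12  21] [ 43. 371.] rect [ 42.5 371.5] [11.  3.] 90 [244.3 606.5  22. ]
red [119 370  13  13  53] [126.2 376. ] rect [125.8 375.5] [15.4  7. ] 59 [231.2 445.1  22. ]
red [  2 380  11  15  25] [  7.3 387.6] rect [  7.6 387.4] [ 2.5 17.2] 34 [215.3 673.   22. ]
```

View pics/c1.png

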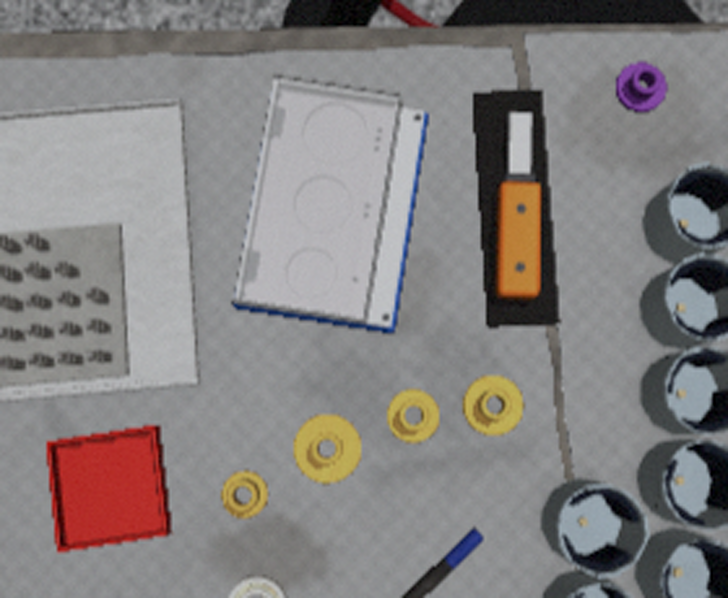

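```bash

for k in 1 2 3 4 5; do python3 -m inch '[{"dx":0.015,"dy":-0.018,"wz":-6.4},{"dx":0.03,"dy":-0.036,"wz":-12.8},{"dx":0.045,"dy":-0.054,"wz":-19.2},{"dx":0.06,"dy":-0.072,"wz":-25.6},{"dx":0.072,"dy":-0.09,"wz":-32}]' | tail -n 8; done
python3 - <<'E'
from h import *
p=wpose();im=manip.camera("wrist");cv2.imwrite("pics/w1.png",im);print(p,manip.read_state()["joints"])
np.savez("pics/w1.npz",R=p[0],t=p[1])
E
```

```text
(array([[-9.38060457e-01,  3.46471379e-01, -4.02628733e-04],
       [ 3.46471608e-01,  9.38060014e-01, -9.14348633e-04],
       [ 6.08942827e-05, -9.97213721e-04, -9.99999501e-01]]), array([190.46400132, 515.72039344, 204.96041034])) [ 1.15039192e+00  3.00348242e-01  1.52144616e+00  1.38642438e-06
  1.32073781e+00 -6.65864103e-02]validation failed for argument at $[0]...
validation failed for argument at $[0]...
validation failed for argument at $[0]...
validation failed for argument at $[0]...
validation failed for argument at $[0]...
```

View pics/w1.png

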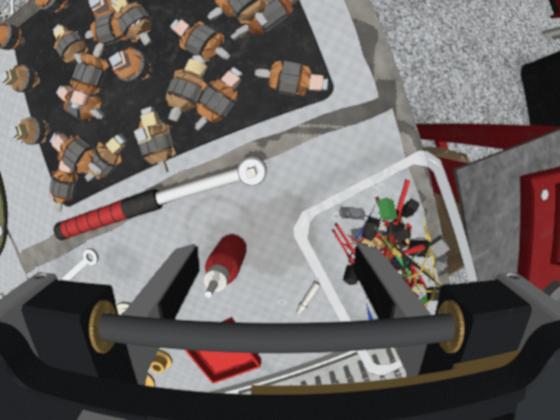

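```bash

python3 -m inch '[{"gripper":1,"dx":0.015,"dy":-0.018,"dz":0,"wx":0,"wy":0,"wz":-6.4},{"gripper":1,"dx":0.03,"dy":-0.036,"dz":0,"wx":0,"wy":0,"wz":-12.8},{"gripper":1,"dx":0.045,"dy":-0.054,"dz":0,"wx":0,"wy":0,"wz":-19.2},{"gripper":1,"dx":0.06,"dy":-0.072,"dz":0,"wx":0,"wy":0,"wz":-25.6},{"gripper":1,"dx":0.072,"dy":-0.09,"dz":0,"wx":0,"wy":0,"wz":-32}]'; python3 -m inch '[{"gripper":1,"dx":0.015,"dy":-0.018,"wz":-6.4},{"gripper":1,"dx":0.03,"dy":-0.036,"wz":-12.8},{"gripper":1,"dx":0.045,"dy":-0.054,"wz":-19.2},{"gripper":1,"dx":0.06,"dy":-0.072,"wz":-25.6},{"gripper":1,"dx":0.072,"dy":-0.09,"wz":-32}]'
```

```text
clock: 0.57
eef_pos: [263.2, 424.9, 205.2]
eef_rot: [-3.141, 0.0, 2.224]
wrist_force: [0.1, -0.4, 0.3]
finger_gap: 94.1
finger_force: 0.0validation failed for argument at $[0]...
```

```bash

for k in 1 2 3 4; do python3 -m inch '[{"gripper":1,"dx":0.015,"dy":-0.018,"dz":0,"wx":0,"wy":0,"wz":-6.4},{"gripper":1,"dx":0.03,"dy":-0.036,"dz":0,"wx":0,"wy":0,"wz":-12.8},{"gripper":1,"dx":0.045,"dy":-0.054,"dz":0,"wx":0,"wy":0,"wz":-19.2},{"gripper":1,"dx":0.06,"dy":-0.072,"dz":0,"wx":0,"wy":0,"wz":-25.6},{"gripper":1,"dx":0.069,"dy":-0.084,"dz":0,"wx":0,"wy":0,"wz":-32}]'|tail -n 6 | head -n 3; done
python3 - <<'E'
from h import *
p=wpose();im=manip.camera("wrist");cv2.imwrite("pics/w2.png",im);print(p,manip.read_state()["joints"])
np.savez("pics/w2.npz",R=p[0],t=p[1])
E
```

```text
clock: 0.98
eef_pos: [332.5, 340.5, 205.3]
eef_rot: [-3.141, 0.0, 1.664]
clock: 1.4
eef_pos: [401.5, 256.4, 205.3]
eef_rot: [3.142, 0.0, 1.106]
clock: 1.82
eef_pos: [470.5, 172.4, 205.2]
eef_rot: [3.141, 0.0, 0.547]
clock: 2.23
eef_pos: [539.5, 88.3, 205.1]
eef_rot: [3.141, 0.0, -0.011]
(array([[ 9.99938352e-01, -1.10958043e-02, -4.17866032e-04],
       [-1.10958944e-02, -9.99938416e-01, -2.13832544e-04],
       [-4.15467654e-04,  2.18455959e-04, -9.99999890e-01]]), array([539.48505739,  88.34935684, 205.09469927])) [ 9.30241952e-02  2.94321143e-01  1.52942994e+00 -5.40347291e-04
  1.31829670e+00  1.68471450e+00]
```

View pics/w2.png

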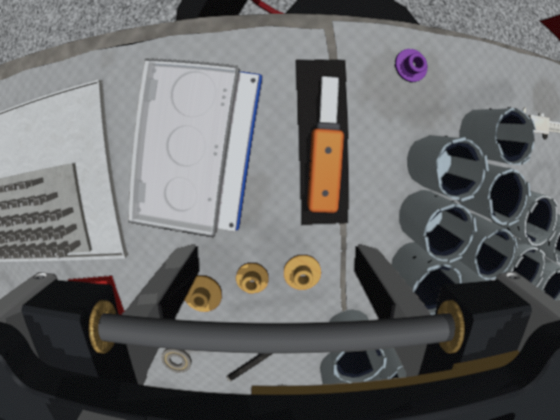

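```bash
cat >> h.py <<'E'
def load(n):
    z=np.load(f"pics/{n}.npz");return cv2.imread(f"pics/{n}.png"),(z["R"],z["t"])
def wrect(m,pose,z):
    c=max(cv2.findContours(m.astype(np.uint8),cv2.RETR_EXTERNAL,cv2.CHAIN_APPROX_NONE)[0],key=cv2.contourArea)[:,0]
    w=np.array([wplane(q,pose,z)[:2] for q in c],np.float32);r=cv2.minAreaRect(w);return r,w
E
python3 - <<'E'
from h import *
im,p=load("w2")
for m,st,ce in mask(im,(6,150,110),(18,255,255),600)[1]: print("handle",ce,[wrect(m,p,z)[0] for z in(30,)])
g=im.max(2)<45
n,l,s,c=cv2.connectedComponentsWithStats(g.astype(np.uint8))
for k in range(1,n):
    if s[k][4]>500: print(s[k],c[k], wrect(l==k,p,4)[0] if s[k][1]>30 and s[k][1]<200 else "")
for m,st,ce in mask(im,(100,120,60),(130,255,255),60)[1]:
    r,w=wrect(m,p,24);print("blue",st,ce,r)
g=cv2.cvtColor(im,cv2.COLOR_BGR2GRAY)
cc=im[50:245,120:280];cv2.imwrite("pics/c2.png",cv2.resize(cc,None,fx=3,fy=3,interpolation=cv2.INTER_CUBIC))
E
```

```text
handle [325.7858059  170.16930312] [((569.0877075195312, 34.063968658447266), (33.48580551147461, 92.49714660644531), 86.69532012939453)]
[ 177    0   70   20 1059] [208.57318225   7.88196412] 
[ 287    0  130   23 1850] [354.51189189   8.42594595] 
[ 297   60   51  164 3797] [318.76060047 129.47827232] ((600.0722045898438, 33.924468994140625), (196.2898712158203, 56.82526779174805), 1.7649104595184326)
[491 173  30  44 986] [506.09432049 194.23833671] ((537.3425903320312, -241.83956909179688), (62.919029235839844, 59.164798736572266), 16.141464233398438)
[427 225  36  30 661] [443.06202723 240.75189107] 
[477 243  30  31 566] [489.46289753 258.95759717] 
[    0   247   560   173 36889] [281.04432216 360.96866274] 
[337 351  35  25 670] [354.46567164 363.35074627] 
blue [236  75  26 154 378] [248.33068783 152.29365079] ((589.2075805664062, 120.00294494628906), (2.886779546737671, 176.22445678710938), 80.02738952636719)
```

View pics/c2.png

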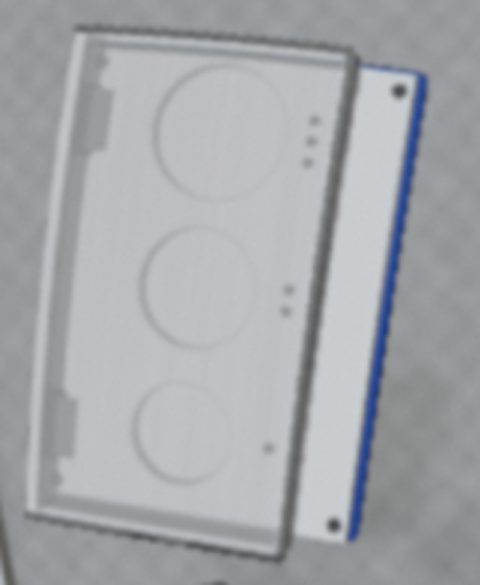

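```bash
python3 - <<'E'
from h import *
im,p=load("w2")
P={k:wplane((120+v[0]/3-.33,50+v[1]/3-.33),p,24)[:2] for k,v in dict(b3=(222,132),b2=(199,288),b1=(181,432),s3=(399,91),s1=(334,525),e3=(417,75),e1=(348,540)).items()}
for k,v in P.items(): print(k,v.round(1))
for a,b in(("b1","b3"),("s1","s3"),("e1","e3")):
    d=P[b]-P[a];print(a,b,np.hypot(*d).round(1),np.degrees(np.arctan2(d[1],d[0])).round(2))
# top cam crop c1: scale 2.6 offset 130,110
for k,v in dict(b3=(336,133),b2=(324,203),b1=(312,271),s3=(417,118),s1=(386,317)).items(): print("top",k,onplane("top",(130+v[0]/2.6-.3,110+v[1]/2.6-.3),24)[:2].round(1))
E
```

```text
b3 [658.6 179.9]
b2 [600.  190.6]
b1 [544.7 201.1]
s3 [670.6 113.6]
s1 [506.8 142.3]
e3 [676.5 106.9]
e1 [500.6 137.1]
b1 b3 115.8 -10.57
s1 s3 166.4 -9.96
e1 e3 178.5 -9.74
top b3 [659.6 181. ]
top b2 [601.5 191.3]
top b1 [546.2 201.5]
top s3 [671.2 114.6]
top s1 [508.2 143.1]
```

```bash

python3 -m inch '[{"gripper":0.7,"dx":0.01,"dy":-0.015,"dz":-0.03,"wx":0,"wy":0,"wz":-1},{"gripper":0.7,"dx":0.02,"dy":-0.03,"dz":-0.06,"wx":0,"wy":0,"wz":-2},{"gripper":0.7,"dx":0.03,"dy":-0.045,"dz":-0.09,"wx":0,"wy":0,"wz":-2.7},{"gripper":0.7,"dx":0.0396,"dy":-0.0548,"dz":-0.12,"wx":0,"wy":0,"wz":-2.7},{"gripper":0.7,"dx":0.0396,"dy":-0.0548,"dz":-0.14,"wx":0,"wy":0,"wz":-2.7}]'
python3 -m inch '[{"gripper":0.7,"dx":0,"dy":0,"dz":-0.018,"wx":0,"wy":0,"wz":0},{"gripper":0.7,"dx":0,"dy":0,"dz":-0.035,"wx":0,"wy":0,"wz":0},{"gripper":0.7,"dx":0,"dy":0,"dz":-0.048,"wx":0,"wy":0,"wz":0},{"gripper":0.7,"dx":0,"dy":0,"dz":-0.056,"wx":0,"wy":0,"wz":0},{"gripper":0.7,"dx":0,"dy":0,"dz":-0.058,"wx":0,"wy":0,"wz":0}]'
python3 -m inch '[{"gripper":0,"dx":0,"dy":0,"dz":0,"wx":0,"wy":0,"wz":0},{"gripper":0,"dx":0,"dy":0,"dz":0,"wx":0,"wy":0,"wz":0},{"gripper":0,"dx":0,"dy":0,"dz":0,"wx":0,"wy":0,"wz":0},{"gripper":0,"dx":0,"dy":0,"dz":0,"wx":0,"wy":0,"wz":0},{"gripper":0,"dx":0,"dy":0,"dz":0,"wx":0,"wy":0,"wz":0}]' 50
```

```text
clock: 2.7
eef_pos: [577.9, 33.7, 62.4]
eef_rot: [3.141, 0.003, -0.052]
wrist_force: [-0.9, 0.6, 0.0]
finger_gap: 66.5
finger_force: 0.0
clock: 3.12
eef_pos: [577.5, 35.3, 6.2]
eef_rot: [3.142, 0.002, -0.051]
wrist_force: [0.4, -0.1, -0.1]
finger_gap: 65.7
finger_force: 0.0
clock: 3.53
eef_pos: [578.4, 35.1, 8.1]
eef_rot: [3.142, -0.001, -0.052]
wrist_force: [-0.6, -1.0, 0.4]
finger_gap: 35.8
finger_force: 0.3
```

```bash

python3 -m inch '[{"gripper":0,"dx":0,"dy":0,"dz":0,"wx":0,"wy":0,"wz":0},{"gripper":0,"dx":0,"dy":0,"dz":0,"wx":0,"wy":0,"wz":0},{"gripper":0,"dx":0,"dy":0,"dz":0.01,"wx":0,"wy":0,"wz":0},{"gripper":0,"dx":0,"dy":0,"dz":0.03,"wx":0,"wy":0,"wz":0},{"gripper":0,"dx":0,"dy":0,"dz":0.053,"wx":0,"wy":0,"wz":0}]' 50
for k in 1 2; do python3 -m inch '[{"gripper":0,"dx":-0.001,"dy":-0.002,"dz":0,"wx":0,"wy":0,"wz":5},{"gripper":0,"dx":-0.001,"dy":-0.004,"dz":0,"wx":0,"wy":0,"wz":12},{"gripper":0,"dx":-0.002,"dy":-0.006,"dz":0,"wx":0,"wy":0,"wz":19},{"gripper":0,"dx":-0.003,"dy":-0.008,"dz":0,"wx":0,"wy":0,"wz":26},{"gripper":0,"dx":-0.004,"dy":-0.009,"dz":0,"wx":0,"wy":0,"wz":33}]'|head -n 3;done
python3 -m inch '[{"gripper":0,"dx":0,"dy":0,"dz":0,"wx":0,"wy":0,"wz":6},{"gripper":0,"dx":0,"dy":0,"dz":0,"wx":0,"wy":0,"wz":11},{"gripper":0,"dx":0,"dy":0,"dz":0,"wx":0,"wy":0,"wz":15},{"gripper":0,"dx":0,"dy":0,"dz":0,"wx":0,"wy":0,"wz":17.1},{"gripper":0,"dx":0,"dy":0,"dz":0,"wx":0,"wy":0,"wz":17.1}]'
python3 - <<'E'
from h import *
p=wpose();im=manip.camera("wrist");cv2.imwrite("pics/w3.png",im);print(p[1])
np.savez("pics/w3.npz",R=p[0],t=p[1]);cv2.imwrite("pics/side3.png",manip.camera("side"))
E
```

```text
clock: 3.95
eef_pos: [577.3, 35.2, 60.5]
eef_rot: [3.142, 0.003, -0.052]
wrist_force: [-0.1, 0.4, -1.5]
finger_gap: 33.4
finger_force: 50.0
clock: 4.37
eef_pos: [574.0, 26.0, 61.0]
eef_rot: [-3.141, -0.0, 0.53]
clock: 4.78
eef_pos: [570.0, 17.0, 60.9]
eef_rot: [-3.141, -0.0, 1.106]
clock: 5.2
eef_pos: [570.1, 17.2, 60.9]
eef_rot: [-3.142, -0.0, 1.4]
wrist_force: [-0.1, 1.2, -1.9]
finger_gap: 33.5
finger_force: 50.0
[570.07873859  17.197284    60.86886045]
```

View pics/w3.png

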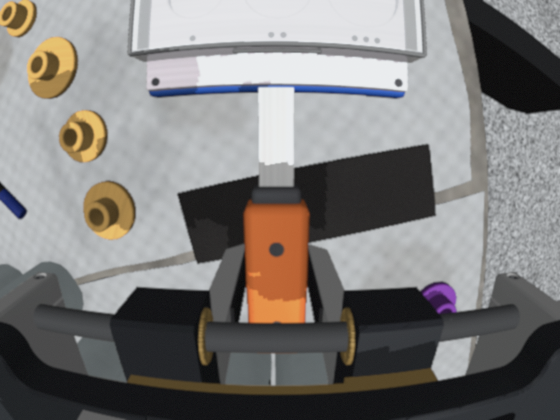

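```bash
python3 - <<'E'
from h import *
im,p=load("w3")
for q in((260,89),(293,89),(276,89)): print(wplane(q,p,73).round(1))
u=np.array([.172,.985]);print("tip expected",p[1][:2]+97.5*u)
# mat corners
pts=[(429,145),(436,215),(196,263),(178,193)]
w=np.array([wplane(q,p,4)[:2] for q in pts]);print(w.round(1),w.mean(0))
a=(w[0]+w[1])/2-(w[2]+w[3])/2;print("mat",np.hypot(*a),np.degrees(np.arctan2(a[1],a[0])))
# case front edge corners of plate z=24
for q in((149,92),(405,94),(156,82),(398,83)): print(wplane(q,p,24).round(1))
E
```

```text
[577.9 114.3  73. ]
[594.4 111.4  73. ]
[585.9 112.8  73. ]
tip expected [586.84873859 113.234784  ]
[[698.4  65.2]
 [700.6   7.6]
 [501.2   1.4]
 [500.8  59.6]] [600.24416445  33.45220506]
mat 198.55025621389032 1.6999282245168388
[501.1 136.3  24. ]
[674.7 105.   24. ]
[507.5 141.9  24. ]
[670.8 113.1  24. ]
```

```bash

python3 -m inch '[{"gripper":0,"dx":0,"dy":0,"dz":-0.015,"wx":0,"wy":0,"wz":0},{"gripper":0,"dx":0,"dy":0,"dz":-0.028,"wx":0,"wy":0,"wz":0},{"gripper":0,"dx":0,"dy":0,"dz":-0.038,"wx":0,"wy":0,"wz":0},{"gripper":0,"dx":0,"dy":0,"dz":-0.043,"wx":0,"wy":0,"wz":0},{"gripper":0,"dx":0,"dy":0,"dz":-0.043,"wx":0,"wy":0,"wz":0}]'
python3 -m inch '[{"gripper":0,"dx":0.001,"dy":0.006,"dz":0,"wx":0,"wy":0,"wz":0},{"gripper":0,"dx":0.0022,"dy":0.013,"dz":0,"wx":0,"wy":0,"wz":0},{"gripper":0,"dx":0.0035,"dy":0.02,"dz":0,"wx":0,"wy":0,"wz":0},{"gripper":0,"dx":0.0045,"dy":0.026,"dz":0,"wx":0,"wy":0,"wz":0},{"gripper":0,"dx":0.005,"dy":0.029,"dz":0,"wx":0,"wy":0,"wz":0}]'
python3 -m inch '[{"gripper":0,"dx":0.001,"dy":0.006,"dz":0,"wx":0,"wy":0,"wz":0},{"gripper":0,"dx":0.002,"dy":0.012,"dz":0,"wx":0,"wy":0,"wz":0},{"gripper":0,"dx":0.0031,"dy":0.018,"dz":0,"wx":0,"wy":0,"wz":0},{"gripper":0,"dx":0.0042,"dy":0.024,"dz":0,"wx":0,"wy":0,"wz":0},{"gripper":0,"dx":0.0045,"dy":0.026,"dz":0,"wx":0,"wy":0,"wz":0}]'
python3 - <<'E'
from h import *
cv2.imwrite("pics/t4.png",cv2.resize(manip.camera("top")[110:260,190:370],None,fx=3,fy=3))
E
```

```text
clock: 5.72
eef_pos: [569.6, 17.1, 16.4]
eef_rot: [-3.14, 0.0, 1.398]
wrist_force: [0.4, -0.2, -1.0]
finger_gap: 33.7
finger_force: 50.0
clock: 6.13
eef_pos: [575.5, 47.3, 17.8]
eef_rot: [3.141, -0.0, 1.399]
wrist_force: [-0.1, -1.0, -0.5]
finger_gap: 33.7
finger_force: 50.0
clock: 6.55
eef_pos: [579.8, 73.1, 17.4]
eef_rot: [-3.142, -0.0, 1.399]
wrist_force: [0.0, 0.7, -2.1]
finger_gap: 33.5
finger_force: 50.0
```

View pics/t4.png

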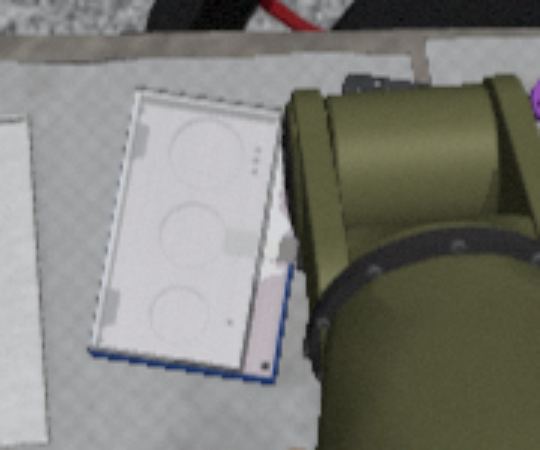

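```bash

python3 -m inch '[{"gripper":0,"dx":0.0001,"dy":0.0005,"dz":0.005,"wx":0,"wy":0,"wz":0},{"gripper":0,"dx":0.0003,"dy":0.0015,"dz":0.012,"wx":0,"wy":0,"wz":0},{"gripper":0,"dx":0.0006,"dy":0.0033,"dz":0.021,"wx":0,"wy":0,"wz":0},{"gripper":0,"dx":0.0012,"dy":0.0066,"dz":0.030,"wx":0,"wy":0,"wz":0},{"gripper":0,"dx":0.0018,"dy":0.0102,"dz":0.038,"wx":0,"wy":0,"wz":0}]'
python3 -m inch '[{"gripper":0,"dx":0.0009,"dy":0.0049,"dz":0.007,"wx":0,"wy":0,"wz":0},{"gripper":0,"dx":0.0017,"dy":0.0098,"dz":0.0135,"wx":0,"wy":0,"wz":0},{"gripper":0,"dx":0.0026,"dy":0.0148,"dz":0.0183,"wx":0,"wy":0,"wz":0},{"gripper":0,"dx":0.0035,"dy":0.0203,"dz":0.0224,"wx":0,"wy":0,"wz":0},{"gripper":0,"dx":0.0045,"dy":0.0259,"dz":0.0262,"wx":0,"wy":0,"wz":0}]'
python3 - <<'E'
from h import *
a=manip.camera("top")[110:260,190:370];b=manip.camera("side")[160:310,220:400]
cv2.imwrite("pics/t5.png",cv2.resize(np.hstack([a,b]),None,fx=2.2,fy=2.2))
E
```

```text
clock: 7.02
eef_pos: [581.6, 82.3, 56.8]
eef_rot: [3.141, 0.0, 1.398]
wrist_force: [-0.8, -0.7, -3.3]
finger_gap: 33.7
finger_force: 50.0
clock: 7.43
eef_pos: [586.1, 108.6, 82.1]
eef_rot: [3.141, 0.0, 1.398]
wrist_force: [-0.5, -3.3, -2.5]
finger_gap: 33.6
finger_force: 50.0
```

View pics/t5.png

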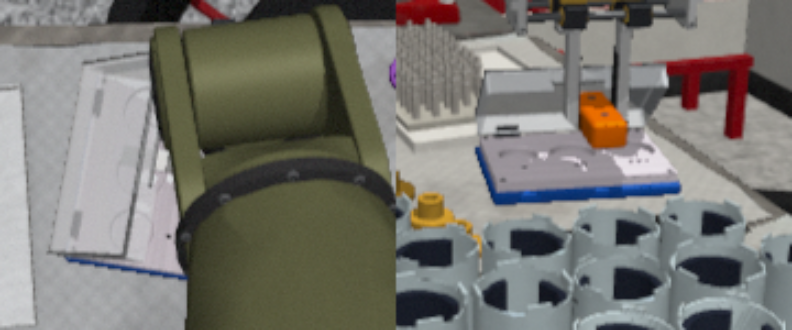

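```bash

python3 -m inch '[{"gripper":0,"dx":0.0011,"dy":0.0063,"dz":0.0032,"wx":0,"wy":0,"wz":0},{"gripper":0,"dx":0.0022,"dy":0.0125,"dz":0.006,"wx":0,"wy":0,"wz":0},{"gripper":0,"dx":0.0033,"dy":0.0188,"dz":0.0082,"wx":0,"wy":0,"wz":0},{"gripper":0,"dx":0.0051,"dy":0.0291,"dz":0.0102,"wx":0,"wy":0,"wz":0},{"gripper":0,"dx":0.0068,"dy":0.0391,"dz":0.0111,"wx":0,"wy":0,"wz":0}]'
python3 -m inch '[{"gripper":0,"dx":0.0017,"dy":0.0099,"dz":-0.0008,"wx":0,"wy":0,"wz":0},{"gripper":0,"dx":0.0035,"dy":0.0203,"dz":-0.0026,"wx":0,"wy":0,"wz":0},{"gripper":0,"dx":0.0048,"dy":0.0276,"dz":-0.005,"wx":0,"wy":0,"wz":0},{"gripper":0,"dx":0.0058,"dy":0.0332,"dz":-0.0073,"wx":0,"wy":0,"wz":0},{"gripper":0,"dx":0.0064,"dy":0.0368,"dz":-0.0091,"wx":0,"wy":0,"wz":0}]'
python3 - <<'E'
from h import *
a=manip.camera("top")[110:260,190:370];b=manip.camera("side")[160:310,220:400]
cv2.imwrite("pics/t6.png",cv2.resize(np.hstack([a,b]),None,fx=2.2,fy=2.2))
E
```

```text
clock: 7.95
eef_pos: [592.9, 148.2, 93.0]
eef_rot: [3.142, 0.0, 1.398]
wrist_force: [-0.4, -4.2, -4.0]
finger_gap: 33.5
finger_force: 50.0
clock: 8.37
eef_pos: [599.0, 183.1, 83.2]
eef_rot: [-3.141, 0.004, 1.399]
wrist_force: [-6.2, -24.0, 4.5]
finger_gap: 33.8
finger_force: 50.0
```

View pics/t6.png

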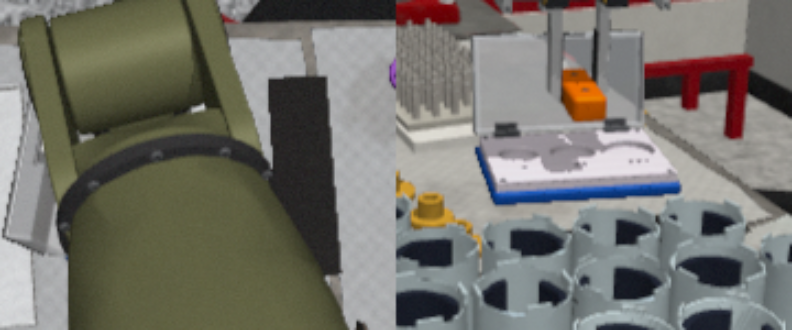

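```bash

python3 -m inch '[{"gripper":0,"dx":-0.003,"dy":-0.018,"dz":0,"wx":0,"wy":0,"wz":0},{"gripper":0,"dx":-0.0075,"dy":-0.043,"dz":0,"wx":0,"wy":0,"wz":0},{"gripper":0,"dx":-0.012,"dy":-0.07,"dz":0,"wx":0,"wy":0,"wz":0},{"gripper":0,"dx":-0.0165,"dy":-0.095,"dz":0,"wx":0,"wy":0,"wz":0},{"gripper":0,"dx":-0.019,"dy":-0.115,"dz":0,"wx":0,"wy":0,"wz":0}]'
for k in 1 2; do python3 -m inch '[{"gripper":0,"dx":0,"dy":-0.003,"dz":0,"wx":0,"wy":0,"wz":-5},{"gripper":0,"dx":0,"dy":-0.006,"dz":0,"wx":0,"wy":0,"wz":-12},{"gripper":0,"dx":0,"dy":-0.01,"dz":0,"wx":0,"wy":0,"wz":-19},{"gripper":0,"dx":0,"dy":-0.014,"dz":0,"wx":0,"wy":0,"wz":-26},{"gripper":0,"dx":0,"dy":-0.018,"dz":0,"wx":0,"wy":0,"wz":-33}]'|head -n 3;done
python3 -m inch '[{"gripper":0,"dx":0,"dy":0,"dz":-0.01,"wx":0,"wy":0,"wz":-5},{"gripper":0,"dx":0,"dy":0,"dz":-0.02,"wx":0,"wy":0,"wz":-9},{"gripper":0,"dx":0,"dy":0,"dz":-0.03,"wx":0,"wy":0,"wz":-12.5},{"gripper":0,"dx":0,"dy":0,"dz":-0.04,"wx":0,"wy":0,"wz":-12.5},{"gripper":0,"dx":0,"dy":0,"dz":-0.04,"wx":0,"wy":0,"wz":-12.5}]'
python3 - <<'E'
from h import *
p=wpose();im=manip.camera("wrist");cv2.imwrite("pics/w7.png",im);print(p[1],manip.read_state()["eef_rot"])
np.savez("pics/w7.npz",R=p[0],t=p[1]);cv2.imwrite("pics/t7.png",manip.camera("top"))
h=cv2.imread("pics/t7.png")
for m,st,ce in mask(im,(6,150,110),(18,255,255),600)[1]: print("handle",st,[wrect(m,p,z)[0] for z in(p[1][2]+23,)])
E
```

```text
clock: 8.88
eef_pos: [580.0, 68.2, 83.7]
eef_rot: [3.141, -0.001, 1.398]
wrist_force: [1.1, -0.2, -1.4]
finger_gap: 33.9
finger_force: 50.0
clock: 9.3
eef_pos: [580.5, 51.6, 83.7]
eef_rot: [-3.141, -0.001, 0.816]
clock: 9.72
eef_pos: [580.5, 33.6, 83.7]
eef_rot: [-3.141, -0.001, 0.241]
clock: 10.13
eef_pos: [579.4, 33.6, 41.7]
eef_rot: [-3.141, 0.002, 0.03]
wrist_force: [-0.6, -1.1, -1.8]
finger_gap: 33.8
finger_force: 50.0
[579.39819238  33.57840263  41.69010137] [-3.14111551e+00  1.34602377e-03  3.07536549e-02]
handle [ 244  206   65  117 6846] [((582.8250122070312, 34.55744171142578), (67.68903350830078, 32.48279571533203), 1.9381482601165771)]
```

View pics/w7.png

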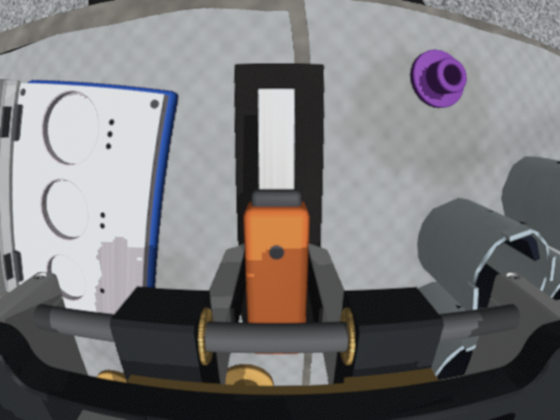

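```bash

python3 -m inch '[{"gripper":0,"dx":0,"dy":-0.0007,"dz":-0.012,"wx":0,"wy":0,"wz":0},{"gripper":0,"dx":0,"dy":-0.0007,"dz":-0.022,"wx":0,"wy":0,"wz":0},{"gripper":0,"dx":0,"dy":-0.0007,"dz":-0.03,"wx":0,"wy":0,"wz":0},{"gripper":0,"dx":0,"dy":-0.0007,"dz":-0.034,"wx":0,"wy":0,"wz":0},{"gripper":0,"dx":0,"dy":-0.0007,"dz":-0.034,"wx":0,"wy":0,"wz":0}]'
python3 -m inch '[{"gripper":0.5,"dx":0,"dy":0,"dz":0,"wx":0,"wy":0,"wz":0},{"gripper":0.6,"dx":0,"dy":0,"dz":0,"wx":0,"wy":0,"wz":0},{"gripper":0.6,"dx":0,"dy":0,"dz":0,"wx":0,"wy":0,"wz":0},{"gripper":0.6,"dx":0,"dy":0,"dz":0.02,"wx":0,"wy":0,"wz":0},{"gripper":0.6,"dx":0,"dy":0,"dz":0.05,"wx":0,"wy":0,"wz":0}]'
python3 -m inch '[{"gripper":0.6,"dx":0,"dy":0.01,"dz":0.03,"wx":0,"wy":0,"wz":6},{"gripper":0.6,"dx":0,"dy":0.02,"dz":0.06,"wx":0,"wy":0,"wz":13},{"gripper":0.6,"dx":0,"dy":0.04,"dz":0.09,"wx":0,"wy":0,"wz":20},{"gripper":0.6,"dx":-0.02,"dy":0.06,"dz":0.12,"wx":0,"wy":0,"wz":27},{"gripper":0.6,"dx":-0.03,"dy":0.08,"dz":0.14,"wx":0,"wy":0,"wz":34}]'
python3 - <<'E'
from h import *
p=wpose();im=manip.camera("wrist");cv2.imwrite("pics/w8.png",im);np.savez("pics/w8.npz",R=p[0],t=p[1])
t=manip.camera("top");cv2.imwrite("pics/t8.png",t);print(p[1],manip.read_state()["eef_rot"])
for m,st,ce in mask(im,(6,150,110),(18,255,255),600)[1]: print("handle",[wrect(m,p,z)[0] for z in(30,)])
for m,st,ce in mask(t,(8,150,120),(19,255,255),300)[1]: print("handle top",ce,onplane("top",ce,29))
for m,st,ce in mask(t,(20,90,90),(32,255,255),60)[1]: print("bush",st,ce.round(1),onplane("top",ce,12).round(1))
E
```

```text
clock: 10.65
eef_pos: [579.8, 32.4, 8.6]
eef_rot: [-3.142, 0.001, 0.029]
wrist_force: [0.7, 0.4, -1.7]
finger_gap: 34.1
finger_force: 50.0
clock: 11.07
eef_pos: [578.7, 32.4, 58.0]
eef_rot: [-3.141, 0.005, 0.028]
wrist_force: [0.1, 0.6, 0.5]
finger_gap: 55.8
finger_force: 0.0
clock: 11.48
eef_pos: [549.6, 113.2, 202.8]
eef_rot: [3.14, -0.003, 0.628]
wrist_force: [-0.1, 0.7, -0.3]
finger_gap: 56.7
finger_force: 0.0
[549.63276084 113.1990556  202.76928492] [ 3.13884905 -0.00599253  0.62874361]
handle [((569.1126098632812, 34.4244384765625), (92.45620727539062, 33.94866943359375), 1.5962655544281006)]
bush [243 270  26  25 338] [256.4 281.8] [407.  189.7  12. ]
bush [216 291  17  18 172] [225.1 299.3] [373.2 253.6  12. ]
```

View pics/w8.png

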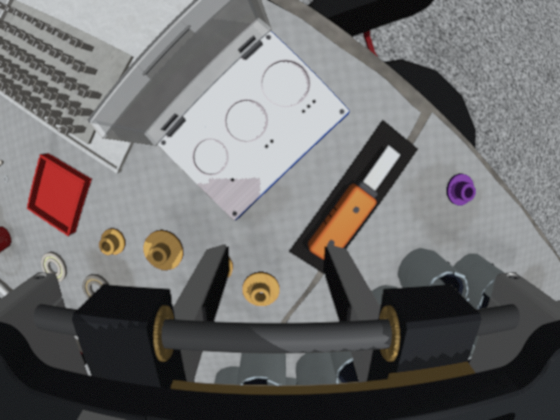

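```bash

python3 -m inch '[{"gripper":0.5,"dx":-0.02,"dy":0.005,"dz":0,"wx":0,"wy":0,"wz":6},{"gripper":0.5,"dx":-0.05,"dy":0.01,"dz":0,"wx":0,"wy":0,"wz":12},{"gripper":0.5,"dx":-0.08,"dy":0.015,"dz":0,"wx":0,"wy":0,"wz":18},{"gripper":0.5,"dx":-0.11,"dy":0.02,"dz":0,"wx":0,"wy":0,"wz":24},{"gripper":0.5,"dx":-0.135,"dy":0.02,"dz":0,"wx":0,"wy":0,"wz":30}]' | head -n 3
python3 -m inch '[{"gripper":0.5,"dx":-0.01,"dy":0,"dz":0,"wx":0,"wy":0,"wz":5},{"gripper":0.5,"dx":-0.02,"dy":0,"dz":0,"wx":0,"wy":0,"wz":10},{"gripper":0.5,"dx":-0.02,"dy":0,"dz":0,"wx":0,"wy":0,"wz":14.1},{"gripper":0.5,"dx":-0.02,"dy":0,"dz":0,"wx":0,"wy":0,"wz":14.1},{"gripper":0.5,"dx":-0.02,"dy":0,"dz":0,"wx":0,"wy":0,"wz":14.1}]'
cat >> h.py <<'E'
def circ(w):
    w=np.asarray(w)
    for _ in range(4):
        A=np.c_[2*w,np.ones(len(w))];s=np.linalg.lstsq(A,(w**2).sum(1),rcond=None)[0]
        r=np.sqrt(s[2]+s[0]**2+s[1]**2);e=np.abs(np.hypot(*(w-s[:2]).T)-r);w=w[e<=max(.6,np.percentile(e,85))]
    return s[:2],r,len(w),e.mean()
def bore(im,pose,c,R,tol=2.5):
    e=cv2.Canny(cv2.cvtColor(im,cv2.COLOR_BGR2GRAY),40,100);ys,xs=np.nonzero(e)
    w=np.array([wplane(q,pose,24)[:2] for q in zip(xs,ys)]);d=np.hypot(*(w-c).T);w=w[abs(d-R)<tol];return circ(w)
E
python3 - <<'E'
from h import *
p=wpose();im=manip.camera("wrist");cv2.imwrite("pics/w9.png",im);np.savez("pics/w9.npz",R=p[0],t=p[1])
print(p[1],manip.read_state()["eef_rot"])
for n in("w8","w9"):
    a,q=load(n)
    for nm,c,R in(("1",(545,201.3),20),("2",(600.7,191),23),("3",(659,180.4),26)):
        print(n,nm,[bore(a,q,np.array(c),R,t) for t in(4,2)])
for m,st,ce in mask(im,(12,90,60),(32,255,255),150)[1]:
    if st[1]>30:print("bush",st,ce.round(1),wplane(ce,p,9).round(1),wrect(m,p,8)[0][1])
E
```

```text
clock: 12.0
eef_pos: [413.4, 132.4, 198.8]
eef_rot: [-3.141, 0.001, 1.148]
clock: 12.42
eef_pos: [395.3, 132.1, 199.3]
eef_rot: [-3.141, 0.0, 1.388]
wrist_force: [0.1, 0.3, -0.6]
finger_gap: 46.7
finger_force: 0.0
[395.33293622 132.11959291 199.30516357] [-3.14119266e+00  2.05840506e-04  1.38749393e+00]Traceback (most recent call last):
  File "<stdin>", line 7, in <module>
  File "h.py", line 42, in bore
    w=np.array([wplane(q,pose,24)[:2] for q in zip(xs,ys)]);d=np.hypot(*(w-c).T);w=w[abs(d-R)<tol];return circ(w)
                ~~~~~~^^^^^^^^^^^
  File "h.py", line 20, in wplane
    o,d=wray(px,pose);return o+d*(z-o[2])/d[2]
        ~~~~^^^^^^^^^
  File "h.py", line 15, in wray
    i=manip.camera_info("wrist");K=i["camera_matrix"];T=i["tool_from_camera"]
ValueError: time passes only in moves, steps and waits
```

View pics/w9.png

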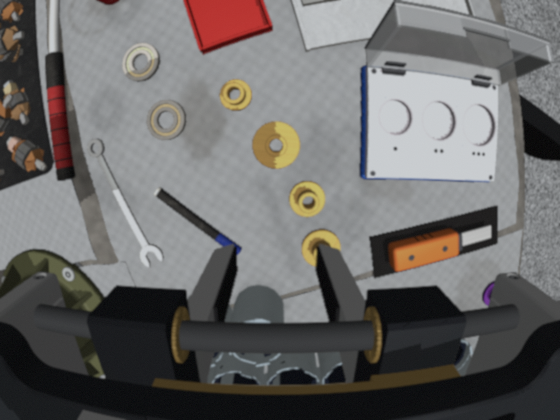

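```bash
sed -i '1,3!s/manip.camera_info("wrist")/WI()/; s/manip.camera_info(n)/CI(n)/' h.py; cat >> h.py <<'E'
import functools
@functools.lru_cache(None)
def CI(n): return manip.camera_info(n)
def WI(): return CI("wrist")
def snap(n):
    p=wpose();im=manip.camera("wrist");cv2.imwrite(f"pics/{n}.png",im);np.savez(f"pics/{n}.npz",R=p[0],t=p[1]);return im,p
E
cat > b.py <<'E'
from h import *
import sys
for n in sys.argv[1:]:
    im,p=load(n)
    for nm,c,R in(("1",(545,201.3),20),("2",(600.7,191),23),("3",(659,180.4),26)):
        try: c,r,k,e=bore(im,p,np.array(c),R,3.5);print(n,"bore",nm,c.round(1),r.round(1),k,e.round(2))
        except Exception as x: print(n,nm,"-")
    for m,st,ce in mask(im,(12,90,60),(32,255,255),150)[1]:
        if st[1]>30 and st[1]<280:
            r=wrect(m,p,6)[0];print("bush",st,ce.round(1),wplane(ce,p,9).round(1),np.round(r[0]+r[1],1))
E
python3 b.py w7 w8 w9
```

```text
w7 bore 1 [545.3 201.7] 19.2 38 0.44
w7 bore 2 [601.8 190.3] 23.1 118 0.27
w7 bore 3 [660.5 180.5] 25.7 123 0.33
bush [ 250  214   54   47 1993] [275.  232.6] [585.9  35.2   9. ] [581.4  34.1  34.1  37.4]
w8 bore 1 [545.1 201.7] 20.6 125 0.73
w8 bore 2 [601.2 191.5] 23.6 148 0.7
w8 bore 3 [660.  181.3] 26.6 119 0.62
bush [ 313  189   62   68 1562] [345.4 221.6] [573.3  27.2   9. ] [567.7  24.2  94.3  31.9]
bush [ 99 229  26  26 524] [111.7 241.9] [372.  255.8   9. ] [369.  255.9  42.6  35.3]
bush [ 144  230   39   40 1191] [163.  249.7] [408.6 190.2   9. ] [406.3 190.   52.5  54. ]
bush [243 272  36  34 962] [260.6 288.7] [439.6  58.7   9. ] [437.8  57.9  48.8  45.8]
w9 bore 1 [543.5 201.9] 20.4 58 0.34
w9 bore 2 [599.1 192.1] 23.7 56 0.32
w9 bore 3 [657.9 181.8] 26.5 52 0.36
bush [220  80  31  30 652] [235.4  94.7] [371.  255.8   9. ] [370.2 256.6  33.9  34.6]
bush [  0 100  30  20 320] [ 13.8 110.5] [ 48.7 331.    9. ] [ 44.7 333.3  26.4  70.5]
bush [ 253  122   47   46 1577] [275.9 144.6] [405.3 190.9   9. ] [405.3 190.7  51.8  52.5]
bush [ 24 149  20  23 269] [ 32.8 159. ] [ 70.4 251.8   9. ] [ 68.2 252.5  45.9  25. ]
bush [289 181  36  36 903] [306.7 198.2] [429.1 123.3   9. ] [429.4 122.3  41.   40.9]
bush [302 230  38  37 738] [317.7 244.1] [433.4  64.7   9. ] [434.5  61.5  47.7  39.9]
bush [ 395  235   63   36 1225] [426.2 252.5] [575.5  23.7   9. ] [579.   22.   93.9  30.3]
```

```bash

python3 -m inch '[{"gripper":0.5,"dx":-0.005,"dy":0.025,"dz":-0.02,"wx":0,"wy":0,"wz":0.6},{"gripper":0.5,"dx":-0.01,"dy":0.055,"dz":-0.05,"wx":0,"wy":0,"wz":0.6},{"gripper":0.5,"dx":-0.017,"dy":0.085,"dz":-0.08,"wx":0,"wy":0,"wz":0.6},{"gripper":0.5,"dx":-0.0243,"dy":0.11,"dz":-0.11,"wx":0,"wy":0,"wz":0.6},{"gripper":0.5,"dx":-0.0243,"dy":0.124,"dz":-0.129,"wx":0,"wy":0,"wz":0.6}]'
python3 - <<'E'
from h import *
im,p=snap("w10")
print(p[1],wproj((p[1][0],p[1][1],26),p))
m=mask(im,(12,90,60),(32,255,255),150)[1]
for q,st,ce in m: print(st,ce.round(1),wplane(ce,p,12).round(1), np.round(sum([list(a) for a in wrect(q,p,8)[0][:2]],[]),1))
cv2.imwrite("pics/c10.png",im[120:420,130:430])
E
```

```text
clock: 12.88
eef_pos: [369.0, 257.8, 67.6]
eef_rot: [-3.139, 0.002, 1.4]
wrist_force: [0.7, -0.2, -0.4]
finger_gap: 46.7
finger_force: 0.0
[369.02798783 257.79338876  67.59691207] [277.1250211  237.47983289]
[ 256  208   47   46 1540] [279.3 230. ] [370.9 258.7  12. ] [370.5 256.8  35.9  35.3]
[  0 269  20  27 326] [  8.4 280.9] [ 72.7 247.1  12. ] [ 65.  245.1  57.6  18. ]
[301 272  29  51 891] [313.8 299.9] [388.8 193.7  12. ] [387.7 190.8  18.9  51.2]
[171 308  16  55 451] [177.2 335.6] [262.5 174.1  12. ] [261.1 170.5  66.3  14. ]
[364 308  18  55 522] [374.4 335. ] [439.1 144.8  12. ] [438.9 140.1  15.4  66.2]
[ 153  365  307   29 2724] [323.1 383.2] [386.8  95.2  12. ] [377.   89.   20.3 336.1]
```

View pics/c10.png

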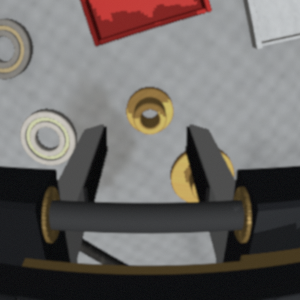

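```bash

python3 -m inch '[{"gripper":0.5,"dx":0,"dy":0,"dz":-0.02,"wx":0,"wy":0,"wz":0},{"gripper":0.5,"dx":0,"dy":0,"dz":-0.045,"wx":0,"wy":0,"wz":0},{"gripper":0.5,"dx":0,"dy":0,"dz":-0.059,"wx":0,"wy":0,"wz":0},{"gripper":0.5,"dx":0,"dy":0,"dz":-0.059,"wx":0,"wy":0,"wz":0},{"gripper":0.5,"dx":0,"dy":0,"dz":-0.059,"wx":0,"wy":0,"wz":0}]'
python3 - <<'E'
from h import *
im,p=snap("w11");print(p[1])
for q,st,ce in mask(im,(12,90,60),(32,255,255),150)[1][:3]: print(st,ce.round(1),wplane(ce,p,12).round(1), np.round(sum([list(a) for a in wrect(q,p,8)[0][:2]],[]),1))
cv2.imwrite("pics/c11.png",im[120:420,130:430])
E
```

```text
clock: 13.35
eef_pos: [371.1, 256.0, 11.9]
eef_rot: [-3.141, 0.001, 1.4]
wrist_force: [0.2, 0.4, 0.6]
finger_gap: 46.6
finger_force: 0.0
[371.14309344 256.01030185  11.85003214]
[ 247  227   59   61 2630] [275.9 256. ] [370.9 258.8  12. ] [370.7 256.8  36.3  37.5]
[305 303  24  21 323] [318.1 315.1] [390.6 212.9  12. ] [389.9 211.8  15.4  15.5]
[171 308  17  55 484] [177.5 335.5] [293.3 210.1  12. ] [291.8 206.5  50.7  11.5]
```

View pics/c11.png

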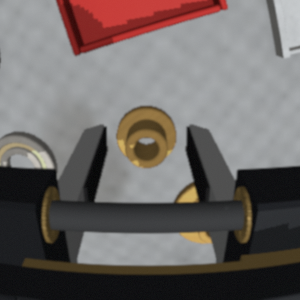

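```bash

python3 -m inch '[{"gripper":0.5,"dx":0,"dy":0.0007,"dz":-0.0015,"wx":0,"wy":0,"wz":0},{"gripper":0.1,"dx":0,"dy":0.0007,"dz":-0.0015,"wx":0,"wy":0,"wz":0},{"gripper":0,"dx":0,"dy":0.0007,"dz":-0.0015,"wx":0,"wy":0,"wz":0},{"gripper":0,"dx":0,"dy":0.0007,"dz":-0.0015,"wx":0,"wy":0,"wz":0},{"gripper":0,"dx":0,"dy":0.0007,"dz":-0.0015,"wx":0,"wy":0,"wz":0}]' 40
python3 -m inch '[{"gripper":0,"dx":0,"dy":0,"dz":0,"wx":0,"wy":0,"wz":0},{"gripper":0,"dx":0,"dy":0,"dz":0,"wx":0,"wy":0,"wz":0},{"gripper":0,"dx":0,"dy":0,"dz":0.015,"wx":0,"wy":0,"wz":0},{"gripper":0,"dx":0.01,"dy":0,"dz":0.04,"wx":0,"wy":0,"wz":0},{"gripper":0,"dx":0.03,"dy":0,"dz":0.065,"wx":0,"wy":0,"wz":0}]'
python3 -m inch '[{"gripper":0,"dx":0.025,"dy":-0.01,"dz":0,"wx":0,"wy":0,"wz":0},{"gripper":0,"dx":0.055,"dy":-0.025,"dz":0,"wx":0,"wy":0,"wz":0},{"gripper":0,"dx":0.09,"dy":-0.04,"dz":0,"wx":0,"wy":0,"wz":0},{"gripper":0,"dx":0.12,"dy":-0.05,"dz":0,"wx":0,"wy":0,"wz":0},{"gripper":0,"dx":0.143,"dy":-0.055,"dz":0,"wx":0,"wy":0,"wz":0}]'
cat > look.py <<'E'
from h import *
import sys
n=sys.argv[1];zb=float(sys.argv[2])  # zb: bush bottom minus TCP z
im,p=snap(n);print("tcp",p[1].round(1))
for nm,c,R in(("1",(545,201.5),20),("2",(601,191.3),23),("3",(659.6,181),26)):
    try: c,r,k,e=bore(im,p,np.array(c),R,3);print("bore",nm,c.round(1),r.round(1),k,e.round(2))
    except Exception as x: print(nm,"-")
for q,st,ce in mask(im,(12,90,60),(32,255,255),300)[1]:
    if 240<ce[0]<320 and 180<ce[1]<320:
        r,w=wrect(q,p,p[1][2]+zb+8);y0=[cv2.minEnclosingCircle(w)];print("held",st,np.round(r[0]+r[1],1),"rel",np.round(np.array(r[0])-p[1][:2],1),y0)
E
python3 look.py w12 -10.4
```

```text
clock: 13.82
eef_pos: [371.0, 257.2, 10.4]
eef_rot: [3.141, -0.0, 1.402]
wrist_force: [-1.1, -0.1, 1.4]
finger_gap: 24.0
finger_force: 3.4
clock: 14.23
eef_pos: [399.4, 256.8, 75.4]
eef_rot: [-3.139, 0.002, 1.403]
wrist_force: [0.3, 0.5, -0.8]
finger_gap: 22.9
finger_force: 40.0
clock: 14.65
eef_pos: [545.8, 200.6, 74.9]
eef_rot: [3.142, 0.0, 1.401]
wrist_force: [-0.8, -0.3, -0.9]
finger_gap: 23.0
finger_force: 40.0
tcp [545.8 200.6  74.9]
bore 1 [544.3 202.2] 20.6 168 0.64
bore 2 [600.2 192.2] 22.8 130 0.31
bore 3 [659.1 181.7] 25.6 101 0.27
held [ 251  229   50   61 2176] [544.6 199.6  39.5  29.1] rel [-1.1 -0.9] [((544.917724609375, 199.50045776367188), 19.93255615234375)]
```

```bash

python3 -m inch '[{"gripper":0,"dx":-0.0008,"dy":0.0012,"dz":-0.01,"wx":0,"wy":0,"wz":0},{"gripper":0,"dx":-0.0008,"dy":0.0012,"dz":-0.025,"wx":0,"wy":0,"wz":0},{"gripper":0,"dx":-0.0008,"dy":0.0012,"dz":-0.033,"wx":0,"wy":0,"wz":0},{"gripper":0,"dx":-0.0008,"dy":0.0012,"dz":-0.033,"wx":0,"wy":0,"wz":0},{"gripper":0,"dx":-0.0008,"dy":0.0012,"dz":-0.033,"wx":0,"wy":0,"wz":0}]'
python3 look.py w13 -10.4; python3 look.py w14 -10.4
```

```text
clock: 15.12
eef_pos: [542.3, 203.6, 41.8]
eef_rot: [-3.14, 0.001, 1.403]
wrist_force: [0.7, 0.6, -0.6]
finger_gap: 22.9
finger_force: 40.0
tcp [542.3 203.6  41.8]
bore 1 [544.3 199.4] 19.8 88 0.65
bore 2 [600.1 192.5] 22.9 165 0.36
bore 3 [659.  181.8] 25.6 116 0.27
held [ 251  229   51   61 2186] [541.4 202.6  39.5  29.7] rel [-0.8 -1. ] [((541.720458984375, 202.51904296875), 20.008459091186523)]
tcp [542.8 203.7  42.4]
bore 1 [543.6 202. ] 20.1 139 0.7
bore 2 [599.7 192.9] 23.3 176 0.25
bore 3 [658.8 181.9] 25.7 116 0.25
held [ 251  229   50   61 2181] [541.6 202.7  39.5  29.1] rel [-1.1 -0.9] [((541.9099731445312, 202.62667846679688), 19.960683822631836)]
```

```bash

python3 -m inch '[{"gripper":0,"dx":0.0014,"dy":-0.0016,"dz":0,"wx":0,"wy":0,"wz":0},{"gripper":0,"dx":0.0014,"dy":-0.0016,"dz":-0.003,"wx":0,"wy":0,"wz":0},{"gripper":0,"dx":0.0014,"dy":-0.0016,"dz":-0.006,"wx":0,"wy":0,"wz":0},{"gripper":0,"dx":0.0014,"dy":-0.0016,"dz":-0.0085,"wx":0,"wy":0,"wz":0},{"gripper":0,"dx":0.0014,"dy":-0.0016,"dz":-0.0105,"wx":0,"wy":0,"wz":0}]'
python3 -m inch '[{"gripper":0,"dx":0,"dy":0,"dz":0,"wx":0,"wy":0,"wz":0},{"gripper":0,"dx":0,"dy":0,"dz":0,"wx":0,"wy":0,"wz":0},{"gripper":0,"dx":0,"dy":0,"dz":0,"wx":0,"wy":0,"wz":0},{"gripper":0,"dx":0,"dy":0,"dz":0,"wx":0,"wy":0,"wz":0},{"gripper":0,"dx":0,"dy":0,"dz":0,"wx":0,"wy":0,"wz":0}]'
```

```text
clock: 15.63
eef_pos: [544.3, 201.7, 31.2]
eef_rot: [-3.141, 0.0, 1.402]
wrist_force: [0.1, 0.5, -0.9]
finger_gap: 22.7
finger_force: 40.0
clock: 16.05
eef_pos: [544.5, 201.8, 31.8]
eef_rot: [3.141, -0.0, 1.402]
wrist_force: [-0.6, 0.1, -1.3]
finger_gap: 23.1
finger_force: 40.0
```

```bash

python3 -m inch '[{"gripper":0,"dx":0,"dy":0,"dz":-0.002,"wx":0,"wy":0,"wz":0},{"gripper":0,"dx":0,"dy":0,"dz":-0.004,"wx":0,"wy":0,"wz":0},{"gripper":0,"dx":0,"dy":0,"dz":-0.0055,"wx":0,"wy":0,"wz":0},{"gripper":0,"dx":0,"dy":0,"dz":-0.006,"wx":0,"wy":0,"wz":0},{"gripper":0,"dx":0,"dy":0,"dz":-0.006,"wx":0,"wy":0,"wz":0}]'
```

```text
clock: 16.47
eef_pos: [544.4, 201.7, 26.4]
eef_rot: [-3.142, 0.0, 1.402]
wrist_force: [-5.9, -2.5, 10.8]
finger_gap: 23.5
finger_force: 40.0
```

```bash

python3 -m inch '[{"gripper":0.3,"dx":0,"dy":0,"dz":0,"wx":0,"wy":0,"wz":0},{"gripper":0.45,"dx":0,"dy":0,"dz":0,"wx":0,"wy":0,"wz":0},{"gripper":0.45,"dx":0,"dy":0,"dz":0.01,"wx":0,"wy":0,"wz":0},{"gripper":0.5,"dx":0,"dy":0,"dz":0.03,"wx":0,"wy":0,"wz":0},{"gripper":0.5,"dx":0,"dy":0,"dz":0.06,"wx":0,"wy":0,"wz":0}]'|head -n 3
python3 look.py w15 -10.4
python3 -m inch '[{"gripper":0.5,"dx":-0.025,"dy":-0.017,"dz":0,"wx":0,"wy":0,"wz":0},{"gripper":0.5,"dx":-0.055,"dy":-0.038,"dz":0,"wx":0,"wy":0,"wz":0},{"gripper":0.5,"dx":-0.085,"dy":-0.058,"dz":0,"wx":0,"wy":0,"wz":0},{"gripper":0.5,"dx":-0.115,"dy":-0.079,"dz":-0.01,"wx":0,"wy":0,"wz":0},{"gripper":0.5,"dx":-0.115,"dy":-0.079,"dz":-0.02,"wx":0,"wy":0,"wz":0}]'
cat > bush.py <<'E'
from h import *
import sys
im,p=snap(sys.argv[1]);print("tcp",p[1].round(1))
for q,st,ce in mask(im,(12,90,60),(32,255,255),250)[1]:
    if 200<ce[0]<360 and 120<ce[1]<300:
        r,w=wrect(q,p,7);c,rr=cv2.minEnclosingCircle(w);print("bush",st,np.round(r[0]+r[1],1),"circ",np.round(c,1),round(rr,1),"rel",np.round(np.array(r[0])-p[1][:2],1))
E
python3 bush.py w16;python3 bush.py w17
```

```text
clock: 16.88
eef_pos: [543.3, 201.4, 84.8]
eef_rot: [-3.138, 0.002, 1.402]
tcp [543.3 201.4  84.8]
bore 1 [544.2 200.9] 19.6 141 0.34
bore 2 [600.3 192.5] 22.9 102 0.31
bore 3 [659.5 181.6] 25.5 100 0.28
held [ 255  206   47   46 1554] [546.9 219.4  27.3  27.2] rel [ 3.6 18. ] [((546.9180297851562, 219.55838012695312), 14.011506080627441)]
clock: 17.35
eef_pos: [425.1, 120.5, 65.5]
eef_rot: [-3.14, 0.001, 1.401]
wrist_force: [-0.8, -0.4, -0.2]
finger_gap: 47.1
finger_force: 0.0
tcp [425.1 120.5  65.5]
bush [ 198  108   73   73 3892] [404.8 190.7  53.3  53.5] circ [405.  190.8] 27.0 rel [-20.3  70.2]
bush [ 255  201   55   53 2162] [429.2 122.1  41.7  41.6] circ [429.5 122.2] 21.4 rel [4.1 1.5]
bush [ 275  271   52   53 2118] [432.9  57.   40.3  51.5] circ [436.8  57.6] 25.9 rel [  7.8 -63.5]
tcp [427.1 121.5  64.4]
bush [ 196  110   73   73 3915] [405.2 190.5  53.2  53.3] circ [405.1 190.8] 27.0 rel [-21.9  69. ]
bush [ 253  203   55   53 2176] [429.5 122.1  41.7  41.5] circ [429.4 122.1] 21.4 rel [2.4 0.6]
bush [ 273  273   54   51 2186] [433.8  57.8  42.5  50.5] circ [436.3  57.9] 25.6 rel [  6.7 -63.7]
```

```bash

python3 -m inch '[{"gripper":0.5,"dx":0.001,"dy":0,"dz":-0.02,"wx":0,"wy":0,"wz":0},{"gripper":0.5,"dx":0.001,"dy":0,"dz":-0.042,"wx":0,"wy":0,"wz":0},{"gripper":0.5,"dx":0.001,"dy":0,"dz":-0.054,"wx":0,"wy":0,"wz":0},{"gripper":0.5,"dx":0.001,"dy":0,"dz":-0.0545,"wx":0,"wy":0,"wz":0},{"gripper":0.5,"dx":0.001,"dy":0,"dz":-0.0545,"wx":0,"wy":0,"wz":0}]'
python3 bush.py w18
```

```text
clock: 17.87
eef_pos: [431.3, 123.2, 11.5]
eef_rot: [-3.141, -0.0, 1.402]
wrist_force: [0.4, 0.4, -0.1]
finger_gap: 47.0
finger_force: 0.0
tcp [431.3 123.2  11.5]
bush [ 168  108   92   93 6378] [405.2 190.7  53.5  53.7] circ [405.1 190.7] 27.2 rel [-26.1  67.6]
bush [ 241  225   68   66 3441] [429.5 122.3  43.2  41.4] circ [429.3 122.4] 21.8 rel [-1.8 -0.8]
```

```bash

python3 -m inch '[{"gripper":0.5,"dx":-0.0015,"dy":-0.0008,"dz":-0.001,"wx":0,"wy":0,"wz":0},{"gripper":0.1,"dx":-0.0015,"dy":-0.0008,"dz":-0.001,"wx":0,"wy":0,"wz":0},{"gripper":0,"dx":-0.0015,"dy":-0.0008,"dz":-0.001,"wx":0,"wy":0,"wz":0},{"gripper":0,"dx":-0.0015,"dy":-0.0008,"dz":-0.001,"wx":0,"wy":0,"wz":0},{"gripper":0,"dx":-0.0015,"dy":-0.0008,"dz":-0.001,"wx":0,"wy":0,"wz":0}]' 40
python3 -m inch '[{"gripper":0,"dx":0,"dy":0,"dz":0,"wx":0,"wy":0,"wz":0},{"gripper":0,"dx":0,"dy":0,"dz":0,"wx":0,"wy":0,"wz":0},{"gripper":0,"dx":0,"dy":0,"dz":0.015,"wx":0,"wy":0,"wz":0},{"gripper":0,"dx":0.01,"dy":0,"dz":0.04,"wx":0,"wy":0,"wz":0},{"gripper":0,"dx":0.03,"dy":0,"dz":0.065,"wx":0,"wy":0,"wz":0}]'
python3 -m inch '[{"gripper":0,"dx":0.025,"dy":0.013,"dz":0,"wx":0,"wy":0,"wz":0},{"gripper":0,"dx":0.06,"dy":0.03,"dz":0,"wx":0,"wy":0,"wz":0},{"gripper":0,"dx":0.09,"dy":0.047,"dz":0,"wx":0,"wy":0,"wz":0},{"gripper":0,"dx":0.12,"dy":0.062,"dz":0,"wx":0,"wy":0,"wz":0},{"gripper":0,"dx":0.1405,"dy":0.07,"dz":0,"wx":0,"wy":0,"wz":0}]'
python3 -m inch '[{"gripper":0,"dx":0,"dy":0,"dz":-0.01,"wx":0,"wy":0,"wz":0},{"gripper":0,"dx":0,"dy":0,"dz":-0.025,"wx":0,"wy":0,"wz":0},{"gripper":0,"dx":0,"dy":0,"dz":-0.033,"wx":0,"wy":0,"wz":0},{"gripper":0,"dx":0,"dy":0,"dz":-0.033,"wx":0,"wy":0,"wz":0},{"gripper":0,"dx":0,"dy":0,"dz":-0.033,"wx":0,"wy":0,"wz":0}]'
python3 look.py w19 -10.4
python3 -m inch '[{"gripper":0,"dx":0,"dy":0,"dz":0,"wx":0,"wy":0,"wz":0},{"gripper":0,"dx":0,"dy":0,"dz":0,"wx":0,"wy":0,"wz":0},{"gripper":0,"dx":0,"dy":0,"dz":0,"wx":0,"wy":0,"wz":0},{"gripper":0,"dx":0,"dy":0,"dz":0,"wx":0,"wy":0,"wz":0},{"gripper":0,"dx":0,"dy":0,"dz":0,"wx":0,"wy":0,"wz":0}]'
```

```text
clock: 18.33
eef_pos: [429.2, 122.0, 10.5]
eef_rot: [3.141, -0.0, 1.402]
wrist_force: [-0.6, 0.2, 0.4]
finger_gap: 23.8
finger_force: 3.4
clock: 18.75
eef_pos: [457.4, 121.8, 75.4]
eef_rot: [-3.139, 0.001, 1.402]
wrist_force: [0.6, -0.3, -1.3]
finger_gap: 22.6
finger_force: 40.0
clock: 19.17
eef_pos: [601.1, 193.3, 74.6]
eef_rot: [-3.141, -0.0, 1.403]
wrist_force: [-0.5, -0.3, -0.4]
finger_gap: 23.2
finger_force: 40.0
clock: 19.58
eef_pos: [598.9, 191.7, 41.9]
eef_rot: [-3.141, 0.0, 1.402]
wrist_force: [-0.1, 0.5, -1.1]
finger_gap: 23.0
finger_force: 40.0
tcp [598.9 191.7  41.9]
bore 1 [544.  201.7] 19.9 176 0.57
bore 2 [600.3 192.2] 23.4 188 0.66
bore 3 [659.1 181.9] 25.7 165 0.29
held [ 244  223   65   66 2676] [600.3 193.2  37.2  42.6] rel [1.4 1.5] [((598.7479858398438, 192.7617950439453), 21.637252807617188)]
clock: 20.05
eef_pos: [599.5, 191.9, 42.4]
eef_rot: [3.141, -0.0, 1.402]
wrist_force: [0.4, 0.6, -1.4]
finger_gap: 23.2
finger_force: 40.0
```

```bash

python3 -m inch '[{"gripper":0,"dx":0.0006,"dy":0.0003,"dz":-0.002,"wx":0,"wy":0,"wz":0},{"gripper":0,"dx":0.0006,"dy":0.0003,"dz":-0.005,"wx":0,"wy":0,"wz":0},{"gripper":0,"dx":0.0006,"dy":0.0003,"dz":-0.008,"wx":0,"wy":0,"wz":0},{"gripper":0,"dx":0.0006,"dy":0.0003,"dz":-0.0105,"wx":0,"wy":0,"wz":0},{"gripper":0,"dx":0.0006,"dy":0.0003,"dz":-0.0105,"wx":0,"wy":0,"wz":0}]'
```

```text
clock: 20.47
eef_pos: [599.7, 192.1, 30.8]
eef_rot: [-3.14, 0.001, 1.402]
wrist_force: [0.2, 0.3, -1.6]
finger_gap: 23.0
finger_force: 40.0
```

Entered bore 2 freely; seat it, release, and go to the next bush.

```bash

python3 -m inch '[{"gripper":0,"dx":0,"dy":0,"dz":-0.002,"wx":0,"wy":0,"wz":0},{"gripper":0,"dx":0,"dy":0,"dz":-0.004,"wx":0,"wy":0,"wz":0},{"gripper":0,"dx":0,"dy":0,"dz":-0.0055,"wx":0,"wy":0,"wz":0},{"gripper":0,"dx":0,"dy":0,"dz":-0.006,"wx":0,"wy":0,"wz":0},{"gripper":0,"dx":0,"dy":0,"dz":-0.006,"wx":0,"wy":0,"wz":0}]'
python3 -m inch '[{"gripper":0.3,"dx":0,"dy":0,"dz":0,"wx":0,"wy":0,"wz":0},{"gripper":0.45,"dx":0,"dy":0,"dz":0,"wx":0,"wy":0,"wz":0},{"gripper":0.45,"dx":0,"dy":0,"dz":0.01,"wx":0,"wy":0,"wz":0},{"gripper":0.5,"dx":0,"dy":0,"dz":0.03,"wx":0,"wy":0,"wz":0},{"gripper":0.5,"dx":0,"dy":0,"dz":0.06,"wx":0,"wy":0,"wz":0}]'|head -n 3
python3 -m inch '[{"gripper":0.5,"dx":-0.035,"dy":-0.025,"dz":0,"wx":0,"wy":0,"wz":0},{"gripper":0.5,"dx":-0.067,"dy":-0.05,"dz":0,"wx":0,"wy":0,"wz":0},{"gripper":0.5,"dx":-0.1,"dy":-0.075,"dz":0,"wx":0,"wy":0,"wz":0},{"gripper":0.5,"dx":-0.13,"dy":-0.1,"dz":0,"wx":0,"wy":0,"wz":0},{"gripper":0.5,"dx":-0.155,"dy":-0.12,"dz":-0.005,"wx":0,"wy":0,"wz":0}]'|head -n 3
python3 -m inch '[{"gripper":0.5,"dx":-0.005,"dy":-0.007,"dz":-0.005,"wx":0,"wy":0,"wz":0},{"gripper":0.5,"dx":-0.009,"dy":-0.0145,"dz":-0.015,"wx":0,"wy":0,"wz":0},{"gripper":0.5,"dx":-0.009,"dy":-0.0145,"dz":-0.015,"wx":0,"wy":0,"wz":0},{"gripper":0.5,"dx":-0.009,"dy":-0.0145,"dz":-0.015,"wx":0,"wy":0,"wz":0},{"gripper":0.5,"dx":-0.009,"dy":-0.0145,"dz":-0.015,"wx":0,"wy":0,"wz":0}]'
python3 bush.py w20
```

```text
clock: 20.88
eef_pos: [600.1, 192.2, 26.5]
eef_rot: [3.141, -0.0, 1.402]
wrist_force: [-5.0, -1.9, 9.0]
finger_gap: 23.0
finger_force: 40.0
clock: 21.3
eef_pos: [598.9, 191.9, 84.6]
eef_rot: [-3.138, 0.002, 1.402]
clock: 21.72
eef_pos: [443.5, 71.1, 81.7]
eef_rot: [3.14, -0.0, 1.402]
clock: 22.13
eef_pos: [436.9, 58.2, 66.2]
eef_rot: [3.141, -0.0, 1.402]
wrist_force: [-0.7, 0.2, 0.1]
finger_gap: 47.2
finger_force: 0.0
tcp [436.9  58.2  66.2]
bush [ 246  200   62   61 2814] [436.5  57.6  47.6  47.7] circ [436.5  57.7] 24.4 rel [-0.4 -0.6]
```

```bash

python3 -m inch '[{"gripper":0.5,"dx":-0.0004,"dy":-0.0006,"dz":-0.02,"wx":0,"wy":0,"wz":0},{"gripper":0.5,"dx":-0.0004,"dy":-0.0006,"dz":-0.042,"wx":0,"wy":0,"wz":0},{"gripper":0.5,"dx":-0.0004,"dy":-0.0006,"dz":-0.054,"wx":0,"wy":0,"wz":0},{"gripper":0.5,"dx":-0.0004,"dy":-0.0006,"dz":-0.056,"wx":0,"wy":0,"wz":0},{"gripper":0.5,"dx":-0.0004,"dy":-0.0006,"dz":-0.056,"wx":0,"wy":0,"wz":0}]'
python3 bush.py w21
python3 -m inch '[{"gripper":0.4,"dx":0,"dy":0,"dz":0,"wx":0,"wy":0,"wz":0},{"gripper":0.1,"dx":0,"dy":0,"dz":0,"wx":0,"wy":0,"wz":0},{"gripper":0,"dx":0,"dy":0,"dz":0,"wx":0,"wy":0,"wz":0},{"gripper":0,"dx":0,"dy":0,"dz":0,"wx":0,"wy":0,"wz":0},{"gripper":0,"dx":0,"dy":0,"dz":0,"wx":0,"wy":0,"wz":0}]' 40
python3 bush.py w22
```

```text
clock: 22.6
eef_pos: [435.8, 57.5, 9.6]
eef_rot: [-3.141, 0.0, 1.403]
wrist_force: [0.6, -0.3, 0.9]
finger_gap: 47.3
finger_force: 0.0
tcp [435.8  57.5   9.6]
bush [ 239  219   78   75 4570] [436.   57.9  48.9  46.8] circ [436.8  57.8] 24.7 rel [0.2 0.4]
clock: 23.07
eef_pos: [436.0, 57.1, 10.1]
eef_rot: [3.141, -0.0, 1.402]
wrist_force: [-1.6, -0.3, 5.9]
finger_gap: 22.8
finger_force: 40.0
tcp [436.   57.1  10.1]
bush [ 239  218   75   75 3370] [437.7  58.4  42.6  49.1] circ [435.7  58. ] 24.7 rel [1.8 1.3]
```

```bash

python3 -m inch '[{"gripper":0,"dx":0,"dy":0,"dz":0.01,"wx":0,"wy":0,"wz":0},{"gripper":0,"dx":0,"dy":0,"dz":0.03,"wx":0,"wy":0,"wz":0},{"gripper":0,"dx":0.005,"dy":0,"dz":0.055,"wx":0,"wy":0,"wz":0},{"gripper":0,"dx":0.02,"dy":0.005,"dz":0.075,"wx":0,"wy":0,"wz":0},{"gripper":0,"dx":0.04,"dy":0.02,"dz":0.085,"wx":0,"wy":0,"wz":0}]'
python3 -m inch '[{"gripper":0,"dx":0.03,"dy":0.018,"dz":0,"wx":0,"wy":0,"wz":0},{"gripper":0,"dx":0.062,"dy":0.036,"dz":0,"wx":0,"wy":0,"wz":0},{"gripper":0,"dx":0.095,"dy":0.054,"dz":0,"wx":0,"wy":0,"wz":0},{"gripper":0,"dx":0.125,"dy":0.072,"dz":0,"wx":0,"wy":0,"wz":0},{"gripper":0,"dx":0.15,"dy":0.085,"dz":0,"wx":0,"wy":0,"wz":0}]'
python3 -m inch '[{"gripper":0,"dx":0.02,"dy":0.01,"dz":-0.01,"wx":0,"wy":0,"wz":0},{"gripper":0,"dx":0.0328,"dy":0.019,"dz":-0.025,"wx":0,"wy":0,"wz":0},{"gripper":0,"dx":0.0328,"dy":0.019,"dz":-0.04,"wx":0,"wy":0,"wz":0},{"gripper":0,"dx":0.0328,"dy":0.019,"dz":-0.052,"wx":0,"wy":0,"wz":0},{"gripper":0,"dx":0.0328,"dy":0.019,"dz":-0.052,"wx":0,"wy":0,"wz":0}]'
python3 look.py w23 -10
python3 -m inch '[{"gripper":0,"dx":0,"dy":0,"dz":0,"wx":0,"wy":0,"wz":0},{"gripper":0,"dx":0,"dy":0,"dz":0,"wx":0,"wy":0,"wz":0},{"gripper":0,"dx":0,"dy":0,"dz":0,"wx":0,"wy":0,"wz":0},{"gripper":0,"dx":0,"dy":0,"dz":0,"wx":0,"wy":0,"wz":0},{"gripper":0,"dx":0,"dy":0,"dz":0,"wx":0,"wy":0,"wz":0}]'
python3 look.py w24 -10
```

```text
clock: 23.53
eef_pos: [476.4, 76.5, 97.9]
eef_rot: [3.139, -0.0, 1.401]
wrist_force: [0.1, -0.0, -0.7]
finger_gap: 22.9
finger_force: 40.0
clock: 23.95
eef_pos: [627.0, 163.6, 95.0]
eef_rot: [-3.142, -0.0, 1.403]
wrist_force: [-1.0, -0.4, -0.9]
finger_gap: 23.1
finger_force: 40.0
clock: 24.37
eef_pos: [656.8, 180.7, 39.9]
eef_rot: [-3.137, 0.002, 1.402]
wrist_force: [-0.7, 0.3, -1.8]
finger_gap: 22.9
finger_force: 40.0
tcp [656.8 180.7  39.9]
bore 1 [543.9 201.6] 20.2 147 0.43
bore 2 [600.1 192.4] 23.0 191 0.3
bore 3 [658.8 181.2] 26.9 215 0.65
held [ 239  218   75   75 3375] [658.6 182.6  42.4  48.5] rel [1.8 1.8] [((656.4720458984375, 182.20584106445312), 24.43485450744629)]
clock: 24.83
eef_pos: [658.6, 181.1, 43.3]
eef_rot: [3.141, -0.0, 1.402]
wrist_force: [-0.3, -0.3, -0.8]
finger_gap: 22.4
finger_force: 40.0
tcp [658.6 181.1  43.3]
bore 1 [543.8 201.6] 20.3 146 0.43
bore 2 [600.2 192.3] 22.9 189 0.33
bore 3 [659.2 181.7] 26.5 201 0.64
held [ 238  218   77   75 3383] [660.3 183.   42.7  48.5] rel [1.7 1.9] [((658.3341674804688, 182.55215454101562), 24.424280166625977)]
```

```bash

python3 -m inch '[{"gripper":0,"dx":0.0004,"dy":-0.0001,"dz":-0.003,"wx":0,"wy":0,"wz":0},{"gripper":0,"dx":0.0004,"dy":-0.0001,"dz":-0.006,"wx":0,"wy":0,"wz":0},{"gripper":0,"dx":0.0004,"dy":-0.0001,"dz":-0.009,"wx":0,"wy":0,"wz":0},{"gripper":0,"dx":0.0004,"dy":-0.0001,"dz":-0.012,"wx":0,"wy":0,"wz":0},{"gripper":0,"dx":0.0004,"dy":-0.0001,"dz":-0.012,"wx":0,"wy":0,"wz":0}]'
```

```text
clock: 25.3
eef_pos: [658.4, 181.0, 29.6]
eef_rot: [-3.14, 0.0, 1.402]
wrist_force: [-0.1, 0.8, 0.1]
finger_gap: 22.7
finger_force: 40.0
```

```bash

python3 -m inch '[{"gripper":0,"dx":0,"dy":0,"dz":-0.002,"wx":0,"wy":0,"wz":0},{"gripper":0,"dx":0,"dy":0,"dz":-0.004,"wx":0,"wy":0,"wz":0},{"gripper":0,"dx":0,"dy":0,"dz":-0.0055,"wx":0,"wy":0,"wz":0},{"gripper":0,"dx":0,"dy":0,"dz":-0.0055,"wx":0,"wy":0,"wz":0},{"gripper":0,"dx":0,"dy":0,"dz":-0.0055,"wx":0,"wy":0,"wz":0}]'
python3 -m inch '[{"gripper":0.3,"dx":0,"dy":0,"dz":0,"wx":0,"wy":0,"wz":0},{"gripper":0.45,"dx":0,"dy":0,"dz":0,"wx":0,"wy":0,"wz":0},{"gripper":0.45,"dx":0,"dy":0,"dz":0.01,"wx":0,"wy":0,"wz":0},{"gripper":0.5,"dx":0,"dy":0,"dz":0.03,"wx":0,"wy":0,"wz":0},{"gripper":0.5,"dx":0,"dy":0,"dz":0.06,"wx":0,"wy":0,"wz":0}]'|head -n 3
python3 -m inch '[{"gripper":0.5,"dx":-0.035,"dy":0.001,"dz":0,"wx":0,"wy":0,"wz":0},{"gripper":0.5,"dx":-0.07,"dy":0.002,"dz":0,"wx":0,"wy":0,"wz":0},{"gripper":0.5,"dx":-0.105,"dy":0.003,"dz":0,"wx":0,"wy":0,"wz":0},{"gripper":0.5,"dx":-0.14,"dy":0.004,"dz":0,"wx":0,"wy":0,"wz":0},{"gripper":0.5,"dx":-0.17,"dy":0.005,"dz":0,"wx":0,"wy":0,"wz":0}]'|head -n 3
python3 -m inch '[{"gripper":0.5,"dx":-0.03,"dy":0.002,"dz":-0.005,"wx":0,"wy":0,"wz":0},{"gripper":0.5,"dx":-0.06,"dy":0.004,"dz":-0.015,"wx":0,"wy":0,"wz":0},{"gripper":0.5,"dx":-0.0838,"dy":0.0047,"dz":-0.02,"wx":0,"wy":0,"wz":0},{"gripper":0.5,"dx":-0.0838,"dy":0.0047,"dz":-0.02,"wx":0,"wy":0,"wz":0},{"gripper":0.5,"dx":-0.0838,"dy":0.0047,"dz":-0.02,"wx":0,"wy":0,"wz":0}]'
python3 bush.py w25
```

```text
clock: 25.72
eef_pos: [659.0, 181.1, 26.2]
eef_rot: [3.141, -0.0, 1.402]
wrist_force: [-4.1, -1.4, 7.8]
finger_gap: 23.0
finger_force: 40.0
clock: 26.13
eef_pos: [657.7, 180.7, 83.9]
eef_rot: [-3.138, 0.002, 1.402]
clock: 26.55
eef_pos: [486.8, 185.9, 85.7]
eef_rot: [3.141, -0.0, 1.402]
clock: 26.97
eef_pos: [404.9, 191.0, 65.9]
eef_rot: [3.141, -0.001, 1.403]
wrist_force: [0.7, 0.0, 0.4]
finger_gap: 47.0
finger_force: 0.0
tcp [404.9 191.   65.9]
bush [ 242  196   71   68 3586] [405.2 190.9  54.1  53.4] circ [405.2 190.9] 27.4 rel [ 0.2 -0.1]
```

```bash

python3 -m inch '[{"gripper":0.5,"dx":0,"dy":0,"dz":-0.02,"wx":0,"wy":0,"wz":0},{"gripper":0.5,"dx":0,"dy":0,"dz":-0.042,"wx":0,"wy":0,"wz":0},{"gripper":0.5,"dx":0,"dy":0,"dz":-0.053,"wx":0,"wy":0,"wz":0},{"gripper":0.5,"dx":0,"dy":0,"dz":-0.055,"wx":0,"wy":0,"wz":0},{"gripper":0.5,"dx":0,"dy":0,"dz":-0.055,"wx":0,"wy":0,"wz":0}]'
python3 -m inch '[{"gripper":0.4,"dx":0,"dy":0,"dz":0,"wx":0,"wy":0,"wz":0},{"gripper":0.1,"dx":0,"dy":0,"dz":0,"wx":0,"wy":0,"wz":0},{"gripper":0,"dx":0,"dy":0,"dz":0,"wx":0,"wy":0,"wz":0},{"gripper":0,"dx":0,"dy":0,"dz":0,"wx":0,"wy":0,"wz":0},{"gripper":0,"dx":0,"dy":0,"dz":0,"wx":0,"wy":0,"wz":0}]' 40
python3 -m inch '[{"gripper":0,"dx":0,"dy":0,"dz":0.01,"wx":0,"wy":0,"wz":0},{"gripper":0,"dx":0,"dy":0,"dz":0.03,"wx":0,"wy":0,"wz":0},{"gripper":0,"dx":0,"dy":0.005,"dz":0.05,"wx":0,"wy":0,"wz":0},{"gripper":0,"dx":-0.002,"dy":0.02,"dz":0.065,"wx":0,"wy":0,"wz":0},{"gripper":0,"dx":-0.005,"dy":0.04,"dz":0.07,"wx":0,"wy":0,"wz":0}]'
python3 -m inch '[{"gripper":0,"dx":-0.004,"dy":0.03,"dz":0,"wx":0,"wy":0,"wz":0},{"gripper":0,"dx":-0.01,"dy":0.06,"dz":0,"wx":0,"wy":0,"wz":0},{"gripper":0,"dx":-0.015,"dy":0.09,"dz":0,"wx":0,"wy":0,"wz":0},{"gripper":0,"dx":-0.02,"dy":0.12,"dz":0,"wx":0,"wy":0,"wz":0},{"gripper":0,"dx":-0.02,"dy":0.13,"dz":0,"wx":0,"wy":0,"wz":0}]'
python3 - <<'E'
from h import *
im,p=snap("w26");print(p[1])
im0=cv2.imread("pics/top0.png")
h=cv2.cvtColor(im,cv2.COLOR_BGR2HSV);m=((h[...,0]<6)|(h[...,0]>174))&(h[...,1]>130)&(h[...,2]>50)
n,l,s,c=cv2.connectedComponentsWithStats(m.astype(np.uint8))
for k in range(1,n):
    if s[k][4]>800: r,w=wrect(l==k,p,22);print(s[k],np.round(sum([list(r[0]),list(r[1]),[r[2]]],[]),1))
for nm in("w10","w9"):
    a,q=load(nm);h=cv2.cvtColor(a,cv2.COLOR_BGR2HSV);m=((h[...,0]<6)|(h[...,0]>174))&(h[...,1]>130)&(h[...,2]>50)
    n,l,s,c=cv2.connectedComponentsWithStats(m.astype(np.uint8))
    for k in range(1,n):
        if s[k][4]>800: r,w=wrect(l==k,q,22);print(nm,s[k],np.round(sum([list(r[0]),list(r[1]),[r[2]]],[]),1))
E
```

```text
clock: 27.43
eef_pos: [405.7, 190.6, 10.1]
eef_rot: [-3.141, 0.0, 1.402]
wrist_force: [0.0, -0.3, 1.1]
finger_gap: 47.0
finger_force: 0.0
clock: 27.85
eef_pos: [405.5, 190.8, 10.7]
eef_rot: [3.141, -0.001, 1.402]
wrist_force: [-0.2, 0.3, 4.9]
finger_gap: 23.3
finger_force: 40.0
clock: 28.27
eef_pos: [400.9, 231.0, 83.1]
eef_rot: [3.139, -0.002, 1.401]
wrist_force: [-0.0, 0.3, -1.1]
finger_gap: 23.1
finger_force: 40.0
clock: 28.68
eef_pos: [379.0, 363.7, 80.9]
eef_rot: [3.141, -0.001, 1.404]
wrist_force: [0.1, 0.3, -1.9]
finger_gap: 23.3
finger_force: 40.0
[379.00039157 363.69177151  80.88526333]
[  38  146   81   61 3081] [220.6 439.4  86.1  43.7   4.1]
[ 208  163  133  107 5943] [378.2 363.2  84.1  86.2   7.5]
w10 [  14   11   88   57 3336] [219.8 450.8  44.8 100.   61.6]
w10 [  190    19   151   146 14357] [378.2 361.8  84.4  84.1   7.6]
w10 [   9  192   40   85 1686] [142.2 292.2  80.4  35.3  85. ]
w9 [ 184    0   88   53 3304] [379.7 350.8  83.8  72.9   7.6]
w9 [  48   85   25   84 1280] [140.3 279.2 108.4  28.1  85.1]
```

```bash

python3 -m inch '[{"gripper":0,"dx":-0.002,"dy":0.001,"dz":-0.02,"wx":0,"wy":0,"wz":0},{"gripper":0,"dx":-0.002,"dy":0.001,"dz":-0.04,"wx":0,"wy":0,"wz":0},{"gripper":0,"dx":-0.002,"dy":0.001,"dz":-0.055,"wx":0,"wy":0,"wz":0},{"gripper":0,"dx":-0.002,"dy":0.001,"dz":-0.062,"wx":0,"wy":0,"wz":0},{"gripper":0,"dx":-0.002,"dy":0.001,"dz":-0.065,"wx":0,"wy":0,"wz":0}]'
python3 -m inch '[{"gripper":0.3,"dx":0,"dy":0,"dz":0,"wx":0,"wy":0,"wz":0},{"gripper":0.36,"dx":0,"dy":0,"dz":0,"wx":0,"wy":0,"wz":0},{"gripper":0.36,"dx":0,"dy":0,"dz":0,"wx":0,"wy":0,"wz":0},{"gripper":0.36,"dx":0,"dy":0,"dz":0.02,"wx":0,"wy":0,"wz":0},{"gripper":0.36,"dx":0,"dy":0,"dz":0.05,"wx":0,"wy":0,"wz":0}]'
python3 -m inch '[{"gripper":0,"dx":0,"dy":-0.02,"dz":0.03,"wx":0,"wy":0,"wz":0},{"gripper":0,"dx":0,"dy":-0.04,"dz":0.06,"wx":0,"wy":0,"wz":0},{"gripper":0,"dx":0,"dy":-0.06,"dz":0.09,"wx":0,"wy":0,"wz":0},{"gripper":0,"dx":0,"dy":-0.08,"dz":0.12,"wx":0,"wy":0,"wz":0},{"gripper":0,"dx":0,"dy":-0.1,"dz":0.14,"wx":0,"wy":0,"wz":0}]'
python3 - <<'E'
from h import *
im,p=snap("w27");t=manip.camera("top");cv2.imwrite("pics/t27.png",t);print(p[1])
for m,st,ce in mask(im,(12,90,60),(32,255,255),200)[1]:
    for z in(12,34): print("wr",st,ce.round(0),z,wplane(ce,p,z).round(0)[:2],end=" ")
    print()
for m,st,ce in mask(t,(8,90,90),(32,255,255),60)[1]: print("top",st,ce.round(0),[onplane("top",ce,z).round(1)[:2] for z in(12,32)])
E
```

```text
clock: 29.15
eef_pos: [377.8, 360.6, 14.7]
eef_rot: [-3.14, 0.002, 1.401]
wrist_force: [-13.8, -11.3, 31.6]
finger_gap: 22.8
finger_force: 40.0
clock: 29.57
eef_pos: [377.2, 360.8, 64.3]
eef_rot: [-3.139, 0.003, 1.402]
wrist_force: [-0.3, 0.1, 1.1]
finger_gap: 33.9
finger_force: 0.0
clock: 29.98
eef_pos: [378.4, 261.0, 208.6]
eef_rot: [3.139, -0.003, 1.402]
wrist_force: [0.6, -0.2, 0.3]
finger_gap: 3.7
finger_force: 0.0
[378.39023774 260.99398252 208.62973135]
wr [ 18  74  23  21 278] [29. 83.] 12 [ 63. 486.] wr [ 18  74  23  21 278] [29. 83.] 34 [ 82. 477.] 
wr [ 237   89   48   47 1674] [261. 112.] 12 [377. 360.] wr [ 237   89   48   47 1674] [261. 112.] 34 [378. 359.] 
wr [  0  90  18  23 220] [  7. 100.] 12 [ 11. 479.] wr [  0  90  18  23 220] [  7. 100.] 34 [ 33. 470.] 
wr [ 25 108  17  28 294] [ 33. 122.] 12 [ 61. 428.] wr [ 25 108  17  28 294] [ 33. 122.] 34 [ 80. 423.] 
wr [  3 182  56  25 604] [ 30. 194.] 12 [ 25. 330.] wr [  3 182  56  25 604] [ 30. 194.] 34 [ 46. 330.] 
wr [440 207  27  31 671] [453. 222.] 12 [606. 188.] wr [440 207  27  31 671] [453. 222.] 34 [594. 196.] 
[... 365 characters left out ...]
.] wr [261 311   6  56 260] [263. 339.] 34 [330.  78.] 
wr [286 310   7  57 259] [289. 340.] 12 [362.  55.] wr [286 310   7  57 259] [289. 340.] 34 [364.  72.] 
wr [  79  367  303   27 2788] [251. 384.] 12 [290. -23.] wr [  79  367  303   27 2788] [251. 384.] 34 [296.  -2.] 
top [247 150  23  23 370] [258. 161.] [array([662.8, 182.6]), array([657.3, 181.9])]
top [244 179  20  20 284] [253. 188.] [array([602.8, 193.7]), array([598.6, 192.8])]
top [321 179  19  45 713] [330. 201.] [array([571.7,  32.6]), array([568.2,  35.3])]
top [241 206  18  18 212] [250. 215.] [array([546.2, 202. ]), array([543.4, 200.9])]
top [ 22 340  20  28 112] [ 33. 357.] [array([268.5, 633.6]), array([272. , 622.7])]
```

```bash

python3 -m inch '[{"gripper":0,"dx":0.02,"dy":0.005,"dz":0,"wx":0,"wy":0,"wz":0},{"gripper":0,"dx":0.05,"dy":0.012,"dz":0,"wx":0,"wy":0,"wz":0},{"gripper":0,"dx":0.08,"dy":0.018,"dz":0,"wx":0,"wy":0,"wz":0},{"gripper":0,"dx":0.11,"dy":0.024,"dz":0,"wx":0,"wy":0,"wz":0},{"gripper":0,"dx":0.135,"dy":0.03,"dz":0,"wx":0,"wy":0,"wz":0}]' 40
python3 -m inch '[{"gripper":0,"dx":0.03,"dy":0.006,"dz":0,"wx":0,"wy":0,"wz":0},{"gripper":0,"dx":0.06,"dy":0.012,"dz":0,"wx":0,"wy":0,"wz":0},{"gripper":0,"dx":0.09,"dy":0.018,"dz":0,"wx":0,"wy":0,"wz":0},{"gripper":0,"dx":0.1087,"dy":0.024,"dz":0,"wx":0,"wy":0,"wz":0},{"gripper":0,"dx":0.1087,"dy":0.024,"dz":0,"wx":0,"wy":0,"wz":0}]' 
python3 -m inch '[{"gripper":0,"dx":0,"dy":0,"dz":-0.025,"wx":0,"wy":0,"wz":0},{"gripper":0,"dx":0,"dy":0,"dz":-0.055,"wx":0,"wy":0,"wz":0},{"gripper":0,"dx":0,"dy":0,"dz":-0.085,"wx":0,"wy":0,"wz":0},{"gripper":0,"dx":0,"dy":0,"dz":-0.108,"wx":0,"wy":0,"wz":0},{"gripper":0,"dx":0,"dy":0,"dz":-0.11,"wx":0,"wy":0,"wz":0}]' 
python3 -m inch '[{"gripper":0,"dx":0,"dy":0,"dz":0,"wx":0,"wy":0,"wz":0},{"gripper":0,"dx":-0.0005,"dy":-0.003,"dz":0,"wx":0,"wy":0,"wz":0},{"gripper":0,"dx":-0.001,"dy":-0.006,"dz":0,"wx":0,"wy":0,"wz":0},{"gripper":0,"dx":-0.0015,"dy":-0.009,"dz":0,"wx":0,"wy":0,"wz":0},{"gripper":0,"dx":-0.002,"dy":-0.012,"dz":0,"wx":0,"wy":0,"wz":0}]'
python3 - <<'E'
from h import *
cv2.imwrite("pics/s28.png",manip.camera("side"))
print(manip.read_state()["eef_pos"],manip.read_state()["wrist_force"])
E
```

```text
clock: 30.5
eef_pos: [514.6, 292.2, 204.3]
eef_rot: [-3.141, 0.0, 1.402]
wrist_force: [-0.3, -0.8, 0.8]
finger_gap: 0.3
finger_force: 0.0
clock: 30.92
eef_pos: [623.7, 316.2, 202.6]
eef_rot: [-3.14, 0.001, 1.401]
wrist_force: [-0.8, 0.1, -1.3]
finger_gap: 0.6
finger_force: 0.0
clock: 31.33
eef_pos: [619.0, 315.2, 89.5]
eef_rot: [-3.135, 0.004, 1.402]
wrist_force: [-0.3, 0.2, 0.1]
finger_gap: 0.6
finger_force: 0.0
clock: 31.75
eef_pos: [620.1, 303.5, 96.5]
eef_rot: [3.14, -0.001, 1.402]
wrist_force: [-0.9, 0.1, 0.6]
finger_gap: 0.3
finger_force: 0.0
[620.0258163  302.93711665  96.15921693] [ 0.57622277 -0.69060231  0.3060761 ]
```

```bash

python3 -m inch '[{"gripper":0,"dx":-0.0015,"dy":-0.0085,"dz":0.0018,"wx":0,"wy":0,"wz":0},{"gripper":0,"dx":-0.0026,"dy":-0.0148,"dz":0.0055,"wx":0,"wy":0,"wz":0},{"gripper":0,"dx":-0.0037,"dy":-0.0215,"dz":0.009,"wx":0,"wy":0,"wz":0},{"gripper":0,"dx":-0.0057,"dy":-0.0325,"dz":0.0128,"wx":0,"wy":0,"wz":0},{"gripper":0,"dx":-0.0076,"dy":-0.0433,"dz":0.0153,"wx":0,"wy":0,"wz":0}]'
python3 -m inch '[{"gripper":0,"dx":-0.0015,"dy":-0.0089,"dz":0.0002,"wx":0,"wy":0,"wz":0},{"gripper":0,"dx":-0.0029,"dy":-0.0167,"dz":0.0002,"wx":0,"wy":0,"wz":0},{"gripper":0,"dx":-0.0041,"dy":-0.0232,"dz":-0.0001,"wx":0,"wy":0,"wz":0},{"gripper":0,"dx":-0.006,"dy":-0.0345,"dz":-0.0028,"wx":0,"wy":0,"wz":0},{"gripper":0,"dx":-0.008,"dy":-0.046,"dz":-0.007,"wx":0,"wy":0,"wz":0}]'
python3 -m inch '[{"gripper":0,"dx":-0.0012,"dy":-0.0069,"dz":-0.004,"wx":0,"wy":0,"wz":0},{"gripper":0,"dx":-0.0024,"dy":-0.0138,"dz":-0.0085,"wx":0,"wy":0,"wz":0},{"gripper":0,"dx":-0.0035,"dy":-0.0201,"dz":-0.0133,"wx":0,"wy":0,"wz":0},{"gripper":0,"dx":-0.005,"dy":-0.0284,"dz":-0.022,"wx":0,"wy":0,"wz":0},{"gripper":0,"dx":-0.0062,"dy":-0.0358,"dz":-0.0319,"wx":0,"wy":0,"wz":0}]'
python3 -m inch '[{"gripper":0,"dx":-0.0003,"dy":-0.002,"dz":-0.004,"wx":0,"wy":0,"wz":0},{"gripper":0,"dx":-0.0007,"dy":-0.004,"dz":-0.008,"wx":0,"wy":0,"wz":0},{"gripper":0,"dx":-0.001,"dy":-0.006,"dz":-0.012,"wx":0,"wy":0,"wz":0},{"gripper":0,"dx":-0.0013,"dy":-0.008,"dz":-0.016,"wx":0,"wy":0,"wz":0},{"gripper":0,"dx":-0.0017,"dy":-0.0097,"dz":-0.02,"wx":0,"wy":0,"wz":0}]'
```

```text
clock: 32.22
eef_pos: [612.0, 259.6, 111.1]
eef_rot: [3.141, -0.001, 1.402]
wrist_force: [0.2, 3.4, -1.2]
finger_gap: 0.9
finger_force: 1.5
clock: 32.63
eef_pos: [604.1, 213.6, 103.4]
eef_rot: [3.141, -0.0, 1.402]
wrist_force: [1.1, 3.4, 0.6]
finger_gap: 0.3
finger_force: 1.3
clock: 33.05
eef_pos: [597.9, 177.9, 70.9]
eef_rot: [3.141, -0.0, 1.402]
wrist_force: [0.8, 2.2, 2.2]
finger_gap: 0.7
finger_force: 1.1
clock: 33.47
eef_pos: [596.3, 169.1, 51.2]
eef_rot: [3.141, -0.0, 1.402]
wrist_force: [0.3, 1.2, 1.6]
finger_gap: 0.8
finger_force: 1.0
```

```bash

python3 -m inch '[{"gripper":0,"dx":0,"dy":0,"dz":-0.001,"wx":0,"wy":0,"wz":0},{"gripper":0,"dx":0,"dy":0,"dz":-0.002,"wx":0,"wy":0,"wz":0},{"gripper":0,"dx":0,"dy":0,"dz":-0.003,"wx":0,"wy":0,"wz":0},{"gripper":0,"dx":0,"dy":0,"dz":-0.0035,"wx":0,"wy":0,"wz":0},{"gripper":0,"dx":0,"dy":0,"dz":-0.0035,"wx":0,"wy":0,"wz":0}]'
```

```text
clock: 33.88
eef_pos: [596.3, 168.8, 50.0]
eef_rot: [3.141, 0.0, 1.402]
wrist_force: [-11.6, -4.4, 22.0]
finger_gap: 0.3
finger_force: 11.1
```

```bash

python3 -m inch '[{"gripper":0,"dx":0,"dy":0,"dz":0.03,"wx":0,"wy":0,"wz":0},{"gripper":0,"dx":0,"dy":0,"dz":0.06,"wx":0,"wy":0,"wz":0},{"gripper":0,"dx":-0.02,"dy":0,"dz":0.09,"wx":0,"wy":0,"wz":0},{"gripper":0,"dx":-0.05,"dy":-0.01,"dz":0.12,"wx":0,"wy":0,"wz":0},{"gripper":0,"dx":-0.08,"dy":-0.02,"dz":0.15,"wx":0,"wy":0,"wz":0}]'|head -n 3
python3 -m inch '[{"gripper":0,"dx":-0.03,"dy":-0.01,"dz":0,"wx":0,"wy":0,"wz":0},{"gripper":0,"dx":-0.06,"dy":-0.02,"dz":0,"wx":0,"wy":0,"wz":0},{"gripper":0,"dx":-0.09,"dy":-0.03,"dz":0,"wx":0,"wy":0,"wz":0},{"gripper":0,"dx":-0.12,"dy":-0.03,"dz":0,"wx":0,"wy":0,"wz":0},{"gripper":0,"dx":-0.12,"dy":-0.03,"dz":0,"wx":0,"wy":0,"wz":0}]'|head -n 3
python3 - <<'E'
from h import *
im,p=snap("w30");t=manip.camera("top");cv2.imwrite("pics/t30.png",t)
for m,st,ce in mask(im,(6,150,110),(18,255,255),300)[1]: print("handle",st,wrect(m,p,30)[0])
g=(im.max(2)<45);n,l,s,c=cv2.connectedComponentsWithStats(g.astype(np.uint8))
for k in range(1,n):
    if s[k][4]>1500: print("dark",s[k],wrect(l==k,p,4)[0])
for m,st,ce in mask(im,(14,90,60),(32,255,255),150)[1]: print("yel",st,wplane(ce,p,30).round(0)[:2])
for m,st,ce in mask(t,(8,90,90),(32,255,255),60)[1]: print("top",st,ce.round(0),[onplane("top",ce,z).round(1)[:2] for z in(12,32)])
# bush hub heights from top0-vs-shut cover: project expected cover front top corners for theta 0
C=np.array([600.2,191.8]);u=np.array([.172,.985]);v=np.array([-.985,.172])
for y in(-92,92):
    X=np.r_[C-48*u+y*v,50];print("cover corner exp px",wproj(X,p).round(1),proj("top",X).round(1))
e=cv2.absdiff(cv2.cvtColor(t,6)[130:240,215:300],cv2.cvtColor(cv2.imread("pics/top0.png"),6)[130:240,215:300]);print("diff>40 count",(e>40).sum())
E
```

```text
clock: 34.3
eef_pos: [517.7, 149.8, 196.0]
eef_rot: [-3.141, 0.0, 1.403]
clock: 34.72
eef_pos: [395.4, 119.5, 195.4]
eef_rot: [-3.141, 0.0, 1.402]
handle [ 393  227   67   39 1568] ((567.304931640625, 35.17816162109375), (92.68113708496094, 33.15827178955078), 1.9010396003723145)
dark [   0    0   50  176 3802] ((62.87919998168945, 353.45257568359375), (268.35552978515625, 113.6729736328125), 81.24120330810547)
dark [ 522   93   38   66 1700] ((794.7651977539062, 163.0599822998047), (93.76476287841797, 83.70220184326172), 86.16004943847656)
dark [ 370  202  128   69 2281] ((598.8138427734375, 34.14537048339844), (195.9652557373047, 56.27317810058594), 1.9544169902801514)
dark [  37  242  234  143 9229] ((171.09051513671875, -31.766387939453125), (189.3992156982422, 401.9803161621094), 70.20645904541016)
dark [ 276  291  240   89 7959] ((556.5552368164062, -115.1937255859375), (155.98046875, 396.8722229003906), 79.53044891357422)
dark [    0   320   560   100 23130] ((347.31561279296875, -296.33966064453125), (383.4815368652344, 1555.042724609375), 79.69599151611328)
yel [203   0  47  21 759] [377. 340.]
yel [  2  13  17  24 230] [ 73. 436.]
yel [  0  90  27  18 225] [ 78. 321.]
yel [396 231  62  32 995] [564.  34.]
yel [280 311   5  57 249] [371. -62.]
yel [268 312   6  55 227] [356. -60.]
yel [  74  366  301   28 2740] [ 309. -135.]
top [321 179  19  45 713] [330. 201.] [array([571.8,  32.5]), array([568.4,  35.3])]
top [159 284  28  28 589] [172. 298.] [array([379. , 360.7]), array([379.9, 356. ])]
top [ 22 341  20  27 110] [ 33. 358.] [array([268.3, 633.5]), array([271.7, 622.6])]
cover corner exp px [510.  160.6] [283.6 146.3]
cover corner exp px [372.2 150. ] [269.7 233.9]
diff>40 count 286
```

```bash
python3 -c "
from cell import manip
print(manip.sign_off())"
```

```text
the job is handed in; nothing more can be done
None
```

The job is handed in, with no score returned: the 37, 43 and 49 mm bushes are seated in bores 1 to 3, the 55 mm one is in the reject tray, the cover is shut, and the scraper is back on its mat about 2 mm off the middle. I sized the bushes by camera and placed them in rising order, so each seated bush went straight to its own bore without trying the smaller ones, and the 55 mm bush was never tried in the gauge. I also viewed 15 pictures, one over the limit of 14.

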